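# Harvest the growth panels from a locked coupon carrier

### The arm

A 6-joint arm with a two-finger parallel gripper is mounted at the origin on the work surface. World frame = base frame: x ahead of the robot, y to its left, z up, the work surface at z = 0. Lengths are in m, angles in rad, forces in N, time in s.
With the tool pointing down it reaches from about 0.325 to 0.85 m from the base axis. Payload 15.5 kg.
Tool frame: the origin (TCP) lies at the very end of the fingers, on their centre line; the grasp point (between the pads) lies r.grip_depth behind it (r.grip_depth is the distance from the TCP to the grasp point, in m); z points along the fingers, y is the line along which they close (so a half turn about z gives the same grasp; the last joint's range is limited). The gripper opens to 91 mm and grips with 3 to 60 N. Pads are 32 mm wide; open, the fingers measure 118 mm over their backs; the gripper's body (76 mm by 178 mm) begins 60 mm behind the grasp point.
Start: joints at [1.165, 0.494, 1.345, -0, 1.302, -0.096], TCP at [0.191, 0.595, 0.214] pointing down, gripper open.
Joint ranges: [-2.91, 2.91], [-0.82, 2.16], [0.22, 2.67], [-1.22, 4.37], [0.12, 2.79], [-3.08, 3.08]. Speed limits (rad/s): [1.89, 1.89, 2.57, 3.01, 3.01, 3.01].

### API

Orientations are given as a rotation vector (axis times angle).
In Python, from workcell import sense, cams, hand_in, r gives the robot as it stands. The module is installed in compiled form; this text tells all that it offers.
- The arm moves only by the tool step_arm, never from a script. Its argument "rows" is a list of rows, each an object of numbers: "dx", "dy", "dz": the shift along the world's x, y, z in mm; "rx", "ry", "rz": the turn, a rotation vector about the world's x, y, z in rad; "claw": the closure, from 0 (fully open) to 1 (shut). A call has 1 to 5 rows; each row is the pose to reach, as a shift and turn from the pose commanded when the call began; what a row does not reach only later rows make up. A row lasts 1/8 s, in which the tool goes at most 62.5 mm and 10.7 degrees, less where a joint would pass 70% of its speed; a pose out of reach is approached as far as the arm can. A call with a gripper value outside its range is refused whole. The fingers move at their own pace and stop on an object; "force" is the grip in N (left out, the last holds). Time passes only in rows, so rows that repeat a pose let the fingers close. It gives the time, the measured TCP pose, the force, the opening and the grip force at its end, in the units of the state.
- sense(): the state, without advancing time (a new reading comes with each control period).
- cams.grab_frame(name): name is "scene" or "top" or "wrist"; returns a dict with "image" (420x560x3 uint8, red, green, blue), "fovy" (degrees; the focal length in pixels is half the picture's height over the tangent of half this angle, whatever the lens; pixels are square), "cx", "cy" (the principal point, pixels), "R" (3x3) and "t" (3): a world point X has camera coordinates R X + t; the wrist camera has in their place "mount" (4x4, takes a point from camera to tool coordinates, whose origin is the TCP and whose axes are the flange's). Camera axes: x right, y down, z forward; pixel columns grow to the right and rows downward; lengths in m; the calibration is good to about 2 mm. A picture is of the moment at which its call begins: read the wrist's pose just before it. There is no depth.
- hand_in(): hands the job in; it is judged then, once.
The state is a dict: "clock": time; "joint_pos": joint angles; "qd": joint speeds; "joint_efforts": joint torques, N m; "ee_pos": TCP position; "tcp_rot": TCP orientation; "ft_force": force on the tool from outside, world axes, zero at the start; "moment": the same for the moment, N m; "gripper_width": opening from 0.0 (shut) to 1.0 (fully open); "finger_force": force on a finger pad.
Only numpy, scipy, OpenCV 4.12 (cv2) and the standard library are available. Lean on these libraries where they do the work, as an engineer would, in place of code of your own. Each camera call takes 0.05 s, during which the arm holds its last target. There are 200 camera calls.

### The job

Harvest the growth panels of the biofilm reactor: set both prongs of the pin spanner in the two holes of the carrier's keeper ring and turn the ring fully open with it (an eighth of a turn anticlockwise, so that its lugs stand midway between the slots; leave it so), then slide every panel up out of its carrier slot and stand it upright in a slot of its own in the white draining rack, right down on the slot floor. Lay the spanner back on the blue mat, prongs down, and knock none of the glassware, bottles or the tip box over or out of place.

Things in the scene. Friction and masses are not known exactly. Their poses are not given: they have to be found in the camera images.
- carrier: Coupon carrier, fixed: white base 228 mm across, a dark hub 72 mm across, four radial slots at its own +x, +y, -x, -y, each 9 mm wide between two fins 50 mm long. Slot floors 18 mm, fin tops 58 mm above the bench. Origin: centre of the underside, on the ring's axis; z up.
- ring (a joint): Keeper ring, grey, 66 mm across, top face 151 mm above the bench; 4 orange lugs at its foot, 14 mm wide, reach to 56 mm from the axis, 3 mm over the panels. Turns about the carrier's z: 0 = locked, a lug over each slot (starts within 0.08 of it); grows anticlockwise from above; open from 0.60, lugs midway between the slots at 0.79, stop at 0.90. Friction 0.35 N m, no spring: stays where left.
- ring_face (a point): Centre of the ring's top face, on its axis, where the end of a stud shows flush with the face. Its axes turn with the ring.
- hole_a (a point): Mouth of one of the two spanner holes in the ring's top face: round, upright, 12 mm in diameter, 18 mm deep, 20 mm from the axis. Turns with the ring; z up.
- hole_b (a point): Mouth of the other spanner hole, like hole_a, across the axis from it, 40 mm away.
- spanner: Pin spanner, 163 mm long, 0.28 to 0.44 kg. Origin: midway between its two prong tips; x from handle to head, y along the line of the prongs, z up. Steel head and shank z = 14 to 22 mm, head y = -38 to 38 mm, x to 13 mm. Red handle, see handle. It begins on the mat, prongs down. Seated in the ring, its head lies on the ring's face, prongs 14 mm deep; either way round fits.
- prong_a (a point): Tip of the spanner's prong at its y = +20 mm: round, 8 mm thick, tapered at the tip, pointing down, 14 mm long below the head.
- prong_b (a point): Tip of the spanner's other prong, at its y = -20 mm, like prong_a.
- handle (a point): Where to grip the spanner, near its balance: 68 mm behind the prongs, middle of the handle's section, 13 mm above its underside. The handle is 24 mm wide and 26 mm high, from 45 to 150 mm behind the prongs; its underside is level with the prong tips, so the spanner lies level on a flat surface.
- mat: Dark blue tool mat fixed to the bench, 270 mm (x) by 160 mm (y), 3 mm thick. Origin: centre of its underside.
- rack: White draining rack, fixed: base 200 mm (x) by 96 mm (y). Four slots along its y, at x = -67.5, -22.5, 22.5, 67.5 mm, each 9 mm wide between fins 70 mm long, floor 12 mm above the bench; from 42 mm up the lips flare, to about 24 mm wide at 57 mm above the bench. Origin: centre of the underside.
- panel0: Growth panel, pale stiff plastic with green growth, 66 mm (x) by 6 mm (y) by 100 mm (z), 60 g; may be absent. Origin: centre of its bottom edge. It begins upright in the carrier slot at the carrier's +x, x pointing outward, 73 mm from the axis, top edge 118 mm above the bench; a lug holds its inner top corner down while the ring is locked.
- panel1: Growth panel, pale stiff plastic with green growth, 66 mm (x) by 6 mm (y) by 100 mm (z), 60 g; may be absent. Origin: centre of its bottom edge. It begins upright in the carrier slot at the carrier's +y, x pointing outward, 73 mm from the axis, top edge 118 mm above the bench; a lug holds its inner top corner down while the ring is locked.
- panel2: Growth panel, pale stiff plastic with green growth, 66 mm (x) by 6 mm (y) by 100 mm (z), 60 g; may be absent. Origin: centre of its bottom edge. It begins upright in the carrier slot at the carrier's -x, x pointing outward, 73 mm from the axis, top edge 118 mm above the bench; a lug holds its inner top corner down while the ring is locked.
- panel3: Growth panel, pale stiff plastic with green growth, 66 mm (x) by 6 mm (y) by 100 mm (z), 60 g; may be absent. Origin: centre of its bottom edge. It begins upright in the carrier slot at the carrier's -y, x pointing outward, 73 mm from the axis, top edge 118 mm above the bench; a lug holds its inner top corner down while the ring is locked.
- beaker: Bystander, loose: glass beaker, 68 mm across, 85 mm tall. Origin: centre of its underside. Leave it alone.
- amber_bottle: Bystander, loose: brown glass bottle, 64 mm across, 130 mm tall. Origin: centre of its underside. Leave it alone.
- flask: Bystander, loose: conical glass flask, 84 mm across its foot, 118 mm tall. Origin: centre of its underside. Leave it alone.
- blue_bottle: Bystander, loose: clear bottle with a blue cap, 70 mm across, 130 mm tall. Origin: centre of its underside. Leave it alone.
- red_jar: Bystander, loose: clear jar with a red lid, 72 mm across, 90 mm tall. Origin: centre of its underside. Leave it alone.
- tip_box: Bystander, loose: blue pipette-tip box, 85 x 120 x 63 mm. Origin: centre of its underside. Leave it alone.

How it is judged:
On the way, in this order (a step that is already met when the one before it is completed fails the run):
1. both prongs of the spanner are at least 7 mm down in the two holes of the ring (each tip within 5 mm of its hole's centre line) while the ring is still locked (below 0.3) (((horizontal distance between prong_a and hole_a below 0.005 m and z of prong_a in the frame of hole_a below -0.007 m and horizontal distance between prong_b and hole_b below 0.005 m and z of prong_b in the frame of hole_b below -0.007 m) or (horizontal distance between prong_a and hole_b below 0.005 m and z of prong_a in the frame of hole_b below -0.007 m and horizontal distance between prong_b and hole_a below 0.005 m and z of prong_b in the frame of hole_a below -0.007 m)) and value of joint ring below 0.3 rad), for 0.1 s.
2. the ring is turned open (0.60 or more) with both prongs still in the holes (((horizontal distance between prong_a and hole_a below 0.005 m and z of prong_a in the frame of hole_a below -0.007 m and horizontal distance between prong_b and hole_b below 0.005 m and z of prong_b in the frame of hole_b below -0.007 m) or (horizontal distance between prong_a and hole_b below 0.005 m and z of prong_a in the frame of hole_b below -0.007 m and horizontal distance between prong_b and hole_a below 0.005 m and z of prong_b in the frame of hole_a below -0.007 m)) and value of joint ring above 0.6 rad), for 0.1 s.
At the end, for the whole second after the job is handed in: Ring open (above 0.55). Every panel present stands still in a rack slot, within 0.2 rad of upright, its bottom edge within 6 mm of the slot floor and within 25 mm of the slot's middle. Spanner at rest on the mat, prongs down, level within 0.15 rad, its grip point over the mat (value of joint ring above 0.55 rad and angle between each of panel0, panel1, panel2, panel3's own z axis and vertical below 0.2 rad and z of panel0 in the frame of rack between 0.006 and 0.018 m and x of panel0 in the frame of rack between -0.08 and 0.08 m and y of panel0 in the frame of rack between -0.025 and 0.025 m and angle between the y axis of each of panel0, panel1, panel2, panel3 and the x axis of rack, either way round below 0.25 rad and linear speed of each of panel0, panel1, panel2, panel3, spanner below 0.02 m/s and z of panel1 in the frame of rack between 0.006 and 0.018 m and x of panel1 in the frame of rack between -0.08 and 0.08 m and y of panel1 in the frame of rack between -0.025 and 0.025 m and z of panel2 in the frame of rack between 0.006 and 0.018 m and x of panel2 in the frame of rack between -0.08 and 0.08 m and y of panel2 in the frame of rack between -0.025 and 0.025 m and z of panel3 in the frame of rack between 0.006 and 0.018 m and x of panel3 in the frame of rack between -0.08 and 0.08 m and y of panel3 in the frame of rack between -0.025 and 0.025 m and angle between spanner's own z axis and vertical below 0.15 rad and z of spanner in the frame of mat below 0.012 m and x of handle in the frame of mat between -0.125 and 0.125 m and y of handle in the frame of mat between -0.075 and 0.075 m); the robot touches nothing.
It fails at once if a bottle, jar, flask, beaker or the tip box is knocked over or pushed more than 40 mm out of its place (distance of any of beaker, amber_bottle, flask, blue_bottle, red_jar, tip_box from where it was at the start of the episode above 0.04 m or angle between any of beaker, amber_bottle, flask, blue_bottle, red_jar, tip_box's own z axis and vertical above 0.5 rad).
Of panel0, panel1, panel2, panel3 only 2 to 4 are there at a start; the rules pass over those that are not, and their reading is None.
At some moment in a run one of spanner may be knocked a few centimetres aside while the robot is not near it.
Once in a run the grip may slacken for a moment while it holds something.
It also fails if it takes over 210 s, if anything falls off the work surface, if the arm or the gripper's body presses on something with over 40 N, if the wrist force passes 120 N, or if a joint passes its speed limit or range.

## Working session

There is one attempt and no reset: what is moved stays moved. The work goes in short steps, Python scripts to look and compute and a tool call to move; the robot and the scene stay as the last step left them, time stands still between calls to the robot, and variables do not carry over. Pictures are saved under pics/ and viewed, at most 14 in all, crops included, and the job is handed in when it is done.

Besides the shell and the picture viewer there is one more tool, called after "Request:" by a JSON object that holds its "op" and its "data". step_arm: Moves the arm, as the interface text tells. Its arguments: {"type":"object","properties":{"rows":{"type":"array","items":{"type":"object","properties":{"dx":{"type":"number"},"dy":{"type":"number"},"dz":{"type":"number"},"rx":{"type":"number"},"ry":{"type":"number"},"rz":{"type":"number"},"claw":{"type":"number"}}}},"force":{"type":"number"}},"required":["rows"]}

```bash
mkdir -p pics; cat > h.py <<'E'
import numpy as np, cv2
from scipy.spatial.transform import Rotation as Ro
from workcell import sense, cams, hand_in, r
def cam(n):
    s=sense(); f=cams.grab_frame(n); im=f["image"][:,:,::-1].copy()
    fl=im.shape[0]/2/np.tan(np.radians(f["fovy"])/2)
    K=np.array([[fl,0,f["cx"]],[0,fl,f["cy"]],[0,0,1]])
    if "mount" in f:
        T=np.eye(4);T[:3,:3]=Ro.from_rotvec(s["tcp_rot"]).as_matrix();T[:3,3]=s["ee_pos"]
        M=T@np.array(f["mount"]);R=M[:3,:3].T;t=-R@M[:3,3]
    else: R=np.array(f["R"]);t=np.array(f["t"])
    return im,K,R,t
def ray(c,u,v,z):
    im,K,R,t=c; d=R.T@np.linalg.solve(K,[u,v,1.]); o=-R.T@t
    return (o+d*(z-o[2])/d[2])
def proj(c,X):
    im,K,R,t=c; p=K@(R@np.asarray(X,float)+t); return p[:2]/p[2]
E
python3 - <<'E'
from h import *
import pickle
for n in("scene","top","wrist"):
    c=cam(n); cv2.imwrite(f"pics/{n}0.png",c[0]); pickle.dump(c,open(n+".pkl","wb")); print(n,-c[2].T@c[3])
s=sense();print(s,r.grip_depth)
E
```

```text
scene [ 1.02773757 -0.74196211  0.74346834]
top [ 0.38926534 -0.00282684  1.10562927]
wrist [0.11665211 0.61832308 0.38442622]
{'clock': 0.15, 'joint_pos': array([ 1.16550036e+00,  4.94030177e-01,  1.34596683e+00, -3.48027441e-05,
        1.30249062e+00, -9.55118558e-02]), 'qd': array([ 0.00017536,  0.0002072 , -0.00365742,  0.00169556,  0.00056086,
       -0.00049476]), 'joint_efforts': array([ 1.26487284e-03, -8.79201722e+01, -3.82052279e+01,  7.07041612e-02,
        5.01330709e-02, -9.07418644e-05]), 'ee_pos': array([0.19043787, 0.59498692, 0.21348907]), 'tcp_rot': array([-4.84620744e-01, -3.10379705e+00,  1.37495437e-03]), 'ft_force': array([-0.63520227, -0.05254757,  0.21141546]), 'moment': array([-0.07033712,  0.00603612, -0.00735014]), 'finger_force': 0.0, 'gripper_width': 1.001525038650786} 0.0188
```

View pics/top0.png

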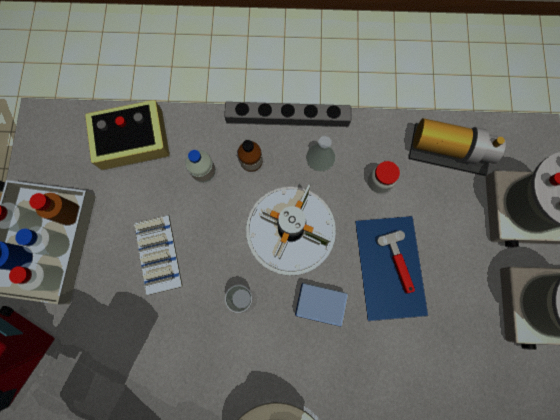

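View pics/scene0.png

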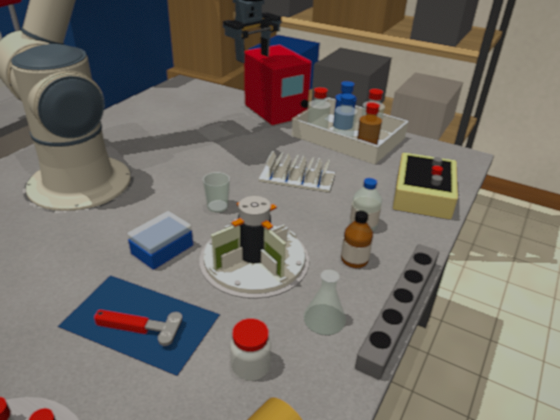

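Top view: carrier around (291,230), mat (391,268), spanner head (391,240), rack (158,254). I'll zoom in on these and measure.

```bash
python3 - <<'E'
from h import *
import pickle
T=pickle.load(open("top.pkl","rb"));S=pickle.load(open("scene.pkl","rb"))
a=cv2.resize(T[0][180:280,240:340],(400,400),interpolation=3)
b=cv2.resize(S[0][190:290,200:310],(400,364),interpolation=3);b=cv2.copyMakeBorder(b,0,36,0,0,0)
cv2.imwrite("pics/z1.png",np.hstack([a,b]))
im=T[0];hsv=cv2.cvtColor(im,cv2.COLOR_BGR2HSV)
def comps(m,z,n,c=T,mina=30):
    k,l,st,ce=cv2.connectedComponentsWithStats(m.astype(np.uint8))
    for i in range(1,k):
        if st[i,4]>mina:
            pts=np.argwhere(l==i)[:,::-1].astype(np.float32);w=np.array([ray(c,u,v,z)[:2] for u,v in pts],np.float32)
            rc=cv2.minAreaRect(w);print(n,st[i],ce[i].round(1),"rect",np.round(rc[0],4),np.round(rc[1],4),round(rc[2],1))
H,s,V=hsv[:,:,0],hsv[:,:,1],hsv[:,:,2]
sub=np.zeros(H.shape,bool);sub[200:330,345:435]=1
comps((H>100)&(H<125)&(s>120)&sub,0.003,"mat")
comps(((H<8)|(H>172))&(s>150)&sub,0.026,"handle")
comps((s<60)&(V>100)&sub&(np.indices(H.shape)[1]>372)&(np.indices(H.shape)[1]<412)&(np.indices(H.shape)[0]>225)&(np.indices(H.shape)[0]<260),0.022,"head",mina=20)
sub[:]=0;sub[210:300,125:190]=1
comps((s<60)&(V>150)&sub,0.0,"rack")
sub[:]=0;sub[180:280,240:340]=1
comps((s<60)&(V>150)&sub,0.01,"base")
comps((H>5)&(H<22)&(s>150)&sub,0.121,"lug",mina=4)
for u,v in[(291,223)]:print(ray(T,u,v,.151))
E
```

```text
mat [ 356  217   71  103 4932] [389.2 270.1] rect [ 0.4856 -0.2941] [0.2671 0.1575] 6.7
handle [393 254  22  39 387] [403.1 272.9] rect [ 0.4679 -0.3216] [0.1025 0.0273] 18.8
head [378 231  27  24 315] [392.  240.3] rect [ 0.5564 -0.2914] [0.0641 0.0673] 71.4
rack [161 216   9   9  50] [165.6 219.9] rect [0.5951 0.3277] [0.0275 0.0159] 30.9
rack [134 218  27  14 113] [146.7 223.7] rect [0.5845 0.3791] [0.0237 0.0708] 24.5
rack [137 228  36  20 238] [154.7 237. ] rect [0.5447 0.3548] [0.035  0.0953] 14.8
rack [139 244  37  21 262] [157.4 252.9] rect [0.5    0.3427] [0.0352 0.0956] 16.1
rack [142 260  37  21 250] [160.7 269.6] rect [0.4549 0.3296] [0.0345 0.095 ] 17.0
rack [146 276  35  18 294] [163.3 285.5] rect [0.4143 0.3187] [0.0259 0.0953] 19.3
base [ 247  185   88   90 4618] [290.5 231.6] rect [ 0.5775 -0.0212] [0.2419 0.2433] 29.1
lug [296 201   7   7  35] [299.1 203.9] rect [ 0.6243 -0.039 ] [0.0135 0.015 ] 65.4
lug [270 211   9   8  46] [274.2 214.2] rect [0.5957 0.0218] [0.0203 0.0136] 64.9
lug [303 225  10   8  49] [307.7 228.4] rect [ 0.5629 -0.0616] [0.0219 0.0131] 69.7
lug [281 232   8  11  59] [284.5 236.9] rect [ 0.5399 -0.0044] [0.0175 0.0228] 47.2
[ 0.56915344 -0.01954147  0.151     ]
```

View pics/z1.png

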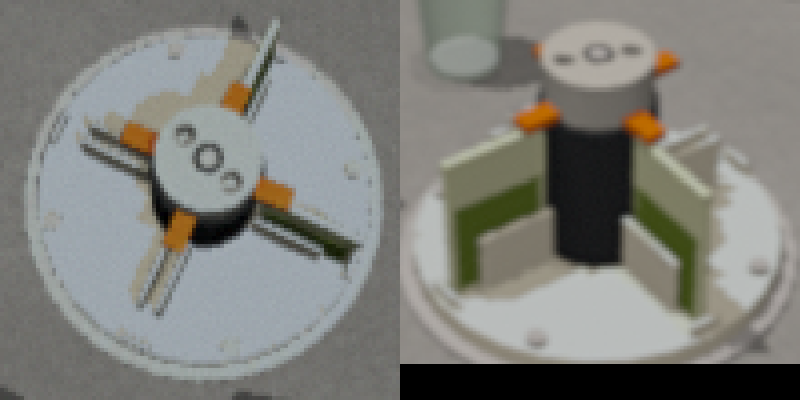

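Request:
{"op": "step_arm", "data": {"rows": [{"dx": 31,"dy": -60,"dz": 24,"rz": -0.175},{"dx": 62,"dy": -119,"dz": 48,"rz": -0.35},{"dx": 93,"dy": -178,"dz": 72,"rz": -0.525},{"dx": 124,"dy": -238,"dz": 96,"rz": -0.7},{"dx": 155,"dy": -297,"dz": 115,"rz": -0.875}]}}

```text
validation failed for argument at $.ro...
```

Request:
{"op": "step_arm", "data": {"rows": [{"dx": 31,"dy": -60,"rz": -0.175},{"dx": 62,"dy": -119,"rz": -0.35},{"dx": 93,"dy": -178,"rz": -0.525},{"dx": 124,"dy": -238,"rz": -0.7},{"dx": 155,"dy": -297,"rz": -0.875}]}}

```text
validation failed for argument at $.ro...
```

Request:
{"op": "step_arm", "data": {"rows": [{"dx": 0},{"dx": 0},{"dx": 0}]}}

```text
validation failed for argument at $.ro...
```

```bash
python3 - <<'E'
from h import *
import pickle
c=cam("wrist"); cv2.imwrite("pics/w1.png",c[0]); pickle.dump(c,open("w1.pkl","wb")); print(-c[2].T@c[3],proj(c,(.581,-.021,.151)),sense()["ee_pos"])
E
```

```text
[0.11668256 0.61834382 0.38450432] [-131.35827276  695.65363048] [0.19041411 0.59508944 0.21356983]
```

View pics/w1.png

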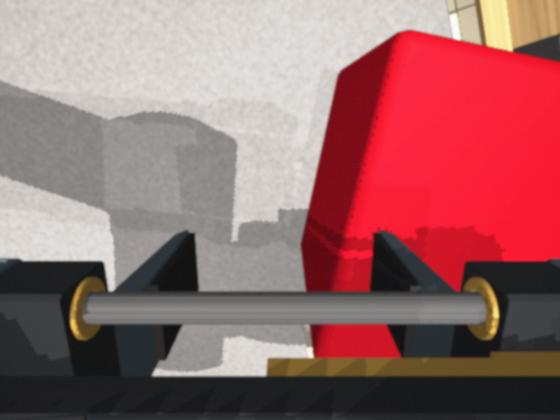

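The move was refused and the picture shows the arm still at its start, so the rows probably need every key. I'll retry with all of them.

Request:
{"op": "step_arm", "data": {"rows": [{"dx": 31,"dy": -60,"dz": 24,"rx": 0,"ry": 0,"rz": -0.175,"claw": 0},{"dx": 62,"dy": -119,"dz": 48,"rx": 0,"ry": 0,"rz": -0.35,"claw": 0},{"dx": 93,"dy": -178,"dz": 72,"rx": 0,"ry": 0,"rz": -0.525,"claw": 0},{"dx": 124,"dy": -238,"dz": 96,"rx": 0,"ry": 0,"rz": -0.7,"claw": 0},{"dx": 155,"dy": -297,"dz": 115,"rx": 0,"ry": 0,"rz": -0.875,"claw": 0}]}}

```text
clock: 0.82
ee_pos: [0.3275, 0.3319, 0.3173]
tcp_rot: [1.761, 2.601, 0.001]
ft_force: [0.1, 0.7, -0.1]
gripper_width: 1.003
finger_force: 0.0
```

Request:
{"op": "step_arm", "data": {"rows": [{"dx": 31,"dy": -60,"dz": 0,"rx": 0,"ry": 0,"rz": -0.175,"claw": 0},{"dx": 62,"dy": -119,"dz": 0,"rx": 0,"ry": 0,"rz": -0.35,"claw": 0},{"dx": 93,"dy": -178,"dz": 0,"rx": 0,"ry": 0,"rz": -0.525,"claw": 0},{"dx": 124,"dy": -238,"dz": 0,"rx": 0,"ry": 0,"rz": -0.7,"claw": 0},{"dx": 155,"dy": -297,"dz": 0,"rx": 0,"ry": 0,"rz": -0.875,"claw": 0}]}}

```text
clock: 1.45
ee_pos: [0.4722, 0.0545, 0.3167]
tcp_rot: [2.698, 1.61, 0.001]
ft_force: [0.7, 1.8, -0.0]
gripper_width: 1.0
finger_force: 0.0
```

Request:
{"op": "step_arm", "data": {"rows": [{"dx": 0,"dy": 0,"dz": 0,"rx": 0,"ry": 0,"rz": 0,"claw": 0},{"dx": 0,"dy": 0,"dz": 0,"rx": 0,"ry": 0,"rz": 0,"claw": 0},{"dx": 0,"dy": 0,"dz": 0,"rx": 0,"ry": 0,"rz": 0,"claw": 0}]}}

```text
clock: 1.82
ee_pos: [0.471, 0.0576, 0.3166]
tcp_rot: [-2.691, -1.621, 0.0]
ft_force: [0.5, 0.2, 0.3]
gripper_width: 1.001
finger_force: 0.0
```

```bash
python3 - <<'E'
from h import *
import pickle
c=cam("wrist"); cv2.imwrite("pics/w1.png",c[0]); pickle.dump(c,open("w1.pkl","wb")); print(-c[2].T@c[3],proj(c,(.581,-.021,.151)),sense()["ee_pos"],sense()["tcp_rot"])
E
```

```text
[0.50763324 0.12583837 0.48763252] [419.71978532 207.81782131] [0.47108636 0.05769316 0.31666804] [-2.69099814e+00 -1.62088891e+00 -8.78010935e-05]
```

View pics/w1.png

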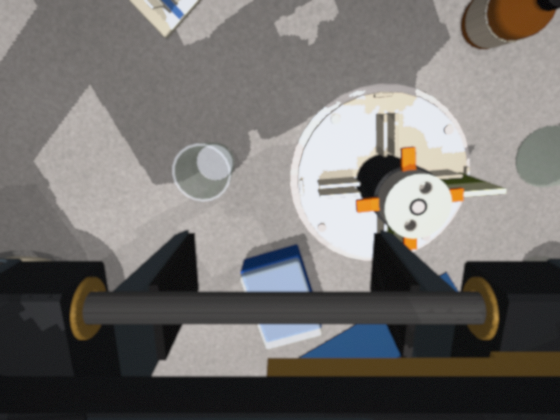

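The wrist view shows the ring face with its stud at (418,207) and holes at about (426,187) and (411,225). I'll refine the hole positions and combine with the top view.

```bash
python3 - <<'E'
from h import *
import pickle
for n,(u0,v0),rr in(("w1",(418,207),30),("top",(292,219.5),11)):
    c=pickle.load(open(n+".pkl","rb")); k=8
    g=cv2.cvtColor(c[0],cv2.COLOR_BGR2GRAY)
    # rectify the plane z=.151, 0.25mm/px
    x0,y0=.581,-.021;N=400;s=.00025
    X,Y=np.meshgrid(x0+(np.arange(N)-N/2)*s,y0+(np.arange(N)-N/2)*s)
    P=c[1]@(c[2]@np.stack([X.ravel(),Y.ravel(),0*X.ravel()+.151])+c[3][:,None]);m=(P[:2]/P[2]).reshape(2,N,N).astype(np.float32)
    w=cv2.remap(g,m[0],m[1],cv2.INTER_CUBIC)
    face=(w>(150 if n=="w1" else 120)).astype(np.uint8)
    cs,h=cv2.findContours(face,cv2.RETR_CCOMP,cv2.CHAIN_APPROX_NONE)
    for i,q in enumerate(cs):
        a=cv2.contourArea(q)*s*s*1e6
        if a>25:
            (cx,cy),rad=cv2.minEnclosingCircle(q);print(n,"hole" if h[0][i][3]>=0 else "outer","area",round(a),"c",round(x0+(cx-N/2)*s,4),round(y0+(cy-N/2)*s,4),"r",round(rad*s,4))
    cv2.imwrite(f"pics/rect_{n}.png",w)
E
python3 -c "
import cv2,numpy as np
cv2.imwrite('pics/r2.png',np.hstack([cv2.imread('pics/rect_w1.png'),cv2.imread('pics/rect_top.png')]))"
```

```text
w1 outer area 26 c 0.5322 0.0193 r 0.0044
w1 outer area 909 c 0.6074 0.0112 r 0.0292
w1 outer area 332 c 0.5332 -0.0055 r 0.0186
w1 outer area 120 c 0.58 -0.0192 r 0.0064
w1 outer area 5762 c 0.5936 -0.0329 r 0.0532
w1 hole area 84 c 0.5934 -0.0043 r 0.0059
w1 hole area 235 c 0.5798 -0.0188 r 0.0088
w1 hole area 90 c 0.5658 -0.0331 r 0.0059
top outer area 45 c 0.5767 0.0239 r 0.006
top outer area 574 c 0.5495 0.0166 r 0.0221
top outer area 81 c 0.5789 -0.0208 r 0.0055
top outer area 51 c 0.531 -0.0485 r 0.0088
top outer area 6413 c 0.5958 -0.0211 r 0.0609
top hole area 81 c 0.5937 -0.0067 r 0.0065
top hole area 283 c 0.5791 -0.0204 r 0.0099
top hole area 61 c 0.5659 -0.0355 r 0.0065
top outer area 67 c 0.5366 -0.0601 r 0.0121
```

View pics/r2.png

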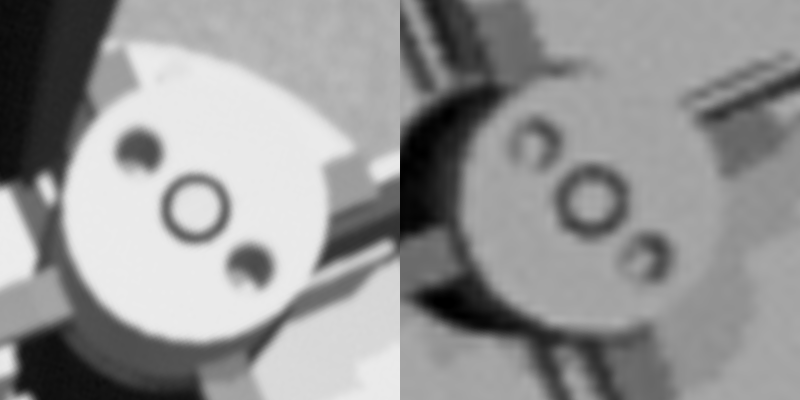

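Both views agree: ring centre (0.5797, -0.0195), hole line at 46.1°, hole spacing 39.9 mm. Next is the spanner.

Request:
{"op": "step_arm", "data": {"rows": [{"dx": 5,"dy": -60,"dz": 0,"rx": 0,"ry": 0,"rz": -0.15,"claw": 0},{"dx": 10,"dy": -120,"dz": 0,"rx": 0,"ry": 0,"rz": -0.3,"claw": 0},{"dx": 15,"dy": -180,"dz": 0,"rx": 0,"ry": 0,"rz": -0.45,"claw": 0},{"dx": 20,"dy": -240,"dz": -20,"rx": 0,"ry": 0,"rz": -0.6,"claw": 0},{"dx": 25,"dy": -300,"dz": -40,"rx": 0,"ry": 0,"rz": -0.75,"claw": 0}]}}

```text
clock: 2.5
ee_pos: [0.4968, -0.2426, 0.2771]
tcp_rot: [3.099, 0.514, 0.001]
ft_force: [2.2, 0.2, -0.2]
gripper_width: 1.002
finger_force: 0.0
```

Request:
{"op": "step_arm", "data": {"rows": [{"dx": 0,"dy": -50,"dz": -30,"rx": 0,"ry": 0,"rz": -0.006,"claw": 0},{"dx": 0,"dy": -90,"dz": -60,"rx": 0,"ry": 0,"rz": -0.006,"claw": 0},{"dx": 0,"dy": -90,"dz": -60,"rx": 0,"ry": 0,"rz": -0.006,"claw": 0},{"dx": 0,"dy": -90,"dz": -60,"rx": 0,"ry": 0,"rz": -0.006,"claw": 0},{"dx": 0,"dy": -90,"dz": -60,"rx": 0,"ry": 0,"rz": -0.006,"claw": 0}]}}

```text
clock: 3.12
ee_pos: [0.4971, -0.3305, 0.2183]
tcp_rot: [3.099, 0.512, 0.002]
ft_force: [0.2, -0.5, 0.7]
gripper_width: 1.001
finger_force: 0.0
```

```bash
cat > sp.py <<'E'
from h import *
c=cam("wrist"); cv2.imwrite("pics/w2.png",c[0])
s=sense();print(s["ee_pos"],s["tcp_rot"])
hsv=cv2.cvtColor(c[0],cv2.COLOR_BGR2HSV);H,S,V=cv2.split(hsv)
m=(((H<8)|(H>172))&(S>150)).astype(np.uint8)
k,l,st,ce=cv2.connectedComponentsWithStats(m)
for i in range(1,k):
    if st[i,4]>300:
        w=np.array([ray(c,u,v,.029)[:2] for v,u in np.argwhere(l==i)],np.float32);print(st[i],cv2.minAreaRect(w))
t=cam("top");hsv=cv2.cvtColor(t[0],cv2.COLOR_BGR2HSV);H,S,V=cv2.split(hsv)
m=(((H<8)|(H>172))&(S>150));m[:200]=0;m[330:]=0;m[:,:345]=0;m[:,435:]=0
if m.any(): print("top",cv2.minAreaRect(np.array([ray(t,u,v,.029)[:2] for v,u in np.argwhere(m)],np.float32)))
E
python3 sp.py
```

```text
[ 0.49708297 -0.3306377   0.21822468] [3.09858504e+00 5.11961542e-01 1.65664326e-03]
[ 256  157   24   94 1942] ((0.47104960680007935, -0.3218217194080353), (0.10171739757061005, 0.02271905355155468), 19.270404815673828)
top ((0.46839022636413574, -0.32045310735702515), (0.10068222880363464, 0.027212150394916534), 18.84527015686035)
```

View pics/w2.png

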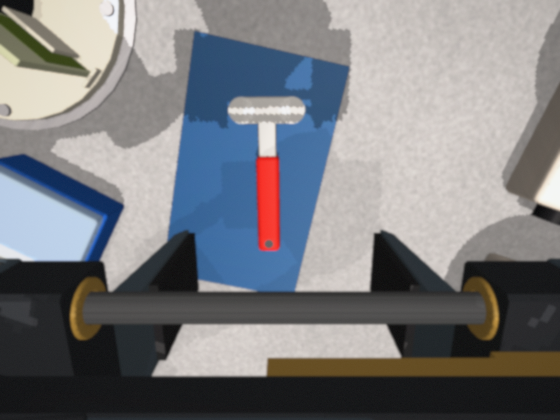

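The wrist and top views agree on the handle: centre (0.4706, -0.3215), direction 19°. Descending to grip it.

Request:
{"op": "step_arm", "data": {"rows": [{"dx": -2,"dy": 17,"dz": -60,"rx": 0,"ry": 0,"rz": 0.007,"claw": 0},{"dx": -2,"dy": 17,"dz": -120,"rx": 0,"ry": 0,"rz": 0.007,"claw": 0.3},{"dx": -2,"dy": 17,"dz": -170,"rx": 0,"ry": 0,"rz": 0.007,"claw": 0.3},{"dx": -2,"dy": 17,"dz": -195,"rx": 0,"ry": 0,"rz": 0.007,"claw": 0.3},{"dx": -2,"dy": 17,"dz": -212,"rx": 0,"ry": 0,"rz": 0.007,"claw": 0.3}]}}

```text
clock: 3.85
ee_pos: [0.4946, -0.3142, 0.0045]
tcp_rot: [-3.098, -0.521, 0.0]
ft_force: [-0.6, -1.0, -0.2]
gripper_width: 0.702
finger_force: 0.0
```

Request:
{"op": "step_arm", "data": {"force": 50, "rows": [{"dx": 0,"dy": 0,"dz": 0,"rx": 0,"ry": 0,"rz": 0,"claw": 0.3},{"dx": 0,"dy": 0,"dz": 0,"rx": 0,"ry": 0,"rz": 0,"claw": 1},{"dx": 0,"dy": 0,"dz": 0,"rx": 0,"ry": 0,"rz": 0,"claw": 1},{"dx": 0,"dy": 0,"dz": 0,"rx": 0,"ry": 0,"rz": 0,"claw": 1},{"dx": 0,"dy": 0,"dz": 0,"rx": 0,"ry": 0,"rz": 0,"claw": 1}]}}

```text
clock: 4.47
ee_pos: [0.4945, -0.3147, 0.0054]
tcp_rot: [3.098, 0.52, 0.0]
ft_force: [-0.0, 0.5, 0.0]
gripper_width: 0.296
finger_force: 0.0
```

Request:
{"op": "step_arm", "data": {"rows": [{"dx": 0,"dy": 0,"dz": 0,"rx": 0,"ry": 0,"rz": 0,"claw": 1},{"dx": 0,"dy": 0,"dz": 0,"rx": 0,"ry": 0,"rz": 0,"claw": 1}]}}

```text
clock: 4.72
ee_pos: [0.4944, -0.3146, 0.0053]
tcp_rot: [-3.098, -0.52, 0.0]
ft_force: [-1.7, 2.0, 6.7]
gripper_width: 0.26
finger_force: 50.0
```

Gripped: opening is 24 mm, the handle's width. Lifting and carrying it to the ring.

Request:
{"op": "step_arm", "data": {"rows": [{"dx": 0,"dy": 0,"dz": 30,"rx": 0,"ry": 0,"rz": 0,"claw": 1},{"dx": 0,"dy": 0,"dz": 80,"rx": 0,"ry": 0,"rz": 0,"claw": 1},{"dx": 0,"dy": 0,"dz": 130,"rx": 0,"ry": 0,"rz": 0,"claw": 1},{"dx": 10,"dy": 10,"dz": 180,"rx": 0,"ry": 0,"rz": 0.1,"claw": 1},{"dx": 20,"dy": 30,"dz": 200,"rx": 0,"ry": 0,"rz": 0.25,"claw": 1}]}}

```text
clock: 5.35
ee_pos: [0.5154, -0.2854, 0.208]
tcp_rot: [3.005, 0.906, 0.004]
ft_force: [-0.1, 0.7, -4.3]
gripper_width: 0.257
finger_force: 50.0
```

Request:
{"op": "step_arm", "data": {"rows": [{"dx": 12,"dy": 22,"dz": 0,"rx": 0,"ry": 0,"rz": 0.18,"claw": 1},{"dx": 24,"dy": 43,"dz": 0,"rx": 0,"ry": 0,"rz": 0.36,"claw": 1},{"dx": 36,"dy": 65,"dz": 0,"rx": 0,"ry": 0,"rz": 0.54,"claw": 1},{"dx": 48,"dy": 86,"dz": 0,"rx": 0,"ry": 0,"rz": 0.72,"claw": 1},{"dx": 60,"dy": 107,"dz": 0,"rx": 0,"ry": 0,"rz": 0.9,"claw": 1}]}}

```text
clock: 5.98
ee_pos: [0.5745, -0.1768, 0.2048]
tcp_rot: [-2.31, -2.128, 0.001]
ft_force: [-0.1, -0.4, -3.2]
gripper_width: 0.264
finger_force: 50.0
```

Request:
{"op": "step_arm", "data": {"rows": [{"dx": 12,"dy": 22,"dz": 0,"rx": 0,"ry": 0,"rz": 0.18,"claw": 1},{"dx": 24,"dy": 43,"dz": 0,"rx": 0,"ry": 0,"rz": 0.36,"claw": 1},{"dx": 36,"dy": 65,"dz": 0,"rx": 0,"ry": 0,"rz": 0.54,"claw": 1},{"dx": 48,"dy": 86,"dz": 0,"rx": 0,"ry": 0,"rz": 0.72,"claw": 1},{"dx": 58,"dy": 107,"dz": 0,"rx": 0,"ry": 0,"rz": 0.893,"claw": 1}]}}

```text
clock: 6.6
ee_pos: [0.6325, -0.0699, 0.2047]
tcp_rot: [-1.165, -2.917, 0.0]
ft_force: [-0.5, -0.7, -3.6]
gripper_width: 0.258
finger_force: 50.0
```

Request:
{"op": "step_arm", "data": {"rows": [{"dx": 0,"dy": 0,"dz": 0,"rx": 0,"ry": 0,"rz": 0,"claw": 1},{"dx": 0,"dy": 0,"dz": 0,"rx": 0,"ry": 0,"rz": 0,"claw": 1},{"dx": 0,"dy": 0,"dz": 0,"rx": 0,"ry": 0,"rz": 0,"claw": 1}]}}

```text
clock: 6.98
ee_pos: [0.6321, -0.0713, 0.2051]
tcp_rot: [-1.177, -2.913, 0.0]
ft_force: [0.4, -0.0, -3.8]
gripper_width: 0.26
finger_force: 50.0
```

```bash
python3 - <<'E'
from h import *
import pickle
s=sense();print(s["ee_pos"],s["tcp_rot"],s["gripper_width"],s["finger_force"])
w=cam("wrist");t=cam("top");pickle.dump((w,t),open("c3.pkl","wb"))
u,v=proj(t,(.6,-.04,.2)).astype(int)
z=cv2.resize(t[0][v-40:v+40,u-40:u+40],(420,420),interpolation=3)
cv2.imwrite("pics/w3.png",np.hstack([w[0][:,90:470],z]))
E
```

```text
[ 0.63209074 -0.07129583  0.2050675 ] [-1.17659993e+00 -2.91259274e+00  3.53858522e-04] 0.25951271576279616 49.9972540140152
```

View pics/w3.png

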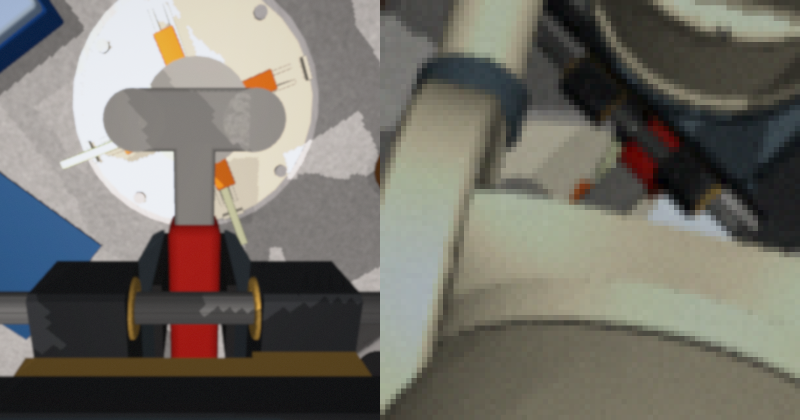

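The spanner is square in the grip, head at about (284,120) in the full frame. I'll measure where the head centre sits.

```bash
python3 - <<'E'
from h import *
import pickle
w,t=pickle.load(open("c3.pkl","rb"));s=sense()
z=s["ee_pos"][2]-.0023+.022
q=[ray(w,u,v,z)[:2] for u,v in((193,119.5),(376,119.5),(284.5,88),(284.5,151),(264,185),(303.5,185))]
print(np.linalg.norm(q[0]-q[1]),np.linalg.norm(q[2]-q[3]),np.linalg.norm(q[4]-q[5]))
m=(q[2]+q[3])/2;l=(q[0]+q[1])/2;d=q[0]-q[1]
print("head",m,l,"lineang",np.degrees(np.arctan2(*d[::-1])))
e=m-s["ee_pos"][:2];print(np.linalg.norm(e),np.degrees(np.arctan2(e[1],e[0])), 2*np.degrees(np.arctan2(-2.9126,-1.1766))+360*1-90)
E
```

```text
0.07581694263668491 0.025346954699306364 0.017208312840101887
head [ 0.5802721 -0.0211022] [ 0.58005753 -0.02089433] lineang -133.98365227788165
0.07219614213865505 136.00773493378972 46.00564118168893
```

Request:
{"op": "step_arm", "data": {"rows": [{"dx": -0.4,"dy": 1.6,"dz": -20,"rx": 0,"ry": 0,"rz": 0.001,"claw": 1},{"dx": -0.4,"dy": 1.6,"dz": -35,"rx": 0,"ry": 0,"rz": 0.001,"claw": 1},{"dx": -0.4,"dy": 1.6,"dz": -44,"rx": 0,"ry": 0,"rz": 0.001,"claw": 1},{"dx": -0.4,"dy": 1.6,"dz": -47,"rx": 0,"ry": 0,"rz": 0.001,"claw": 1},{"dx": -0.4,"dy": 1.6,"dz": -47,"rx": 0,"ry": 0,"rz": 0.001,"claw": 1}]}}

```text
clock: 7.7
ee_pos: [0.6322, -0.0691, 0.1583]
tcp_rot: [1.172, 2.915, 0.0]
ft_force: [-0.2, -0.3, -3.0]
gripper_width: 0.26
finger_force: 50.0
```

Request:
{"op": "step_arm", "data": {"rows": [{"dx": 0,"dy": 0,"dz": -2,"rx": 0,"ry": 0,"rz": 0,"claw": 1},{"dx": 0,"dy": 0,"dz": -4,"rx": 0,"ry": 0,"rz": 0,"claw": 1},{"dx": 0,"dy": 0,"dz": -6,"rx": 0,"ry": 0,"rz": 0,"claw": 1},{"dx": 0,"dy": 0,"dz": -8,"rx": 0,"ry": 0,"rz": 0,"claw": 1}]}}

```text
clock: 8.2
ee_pos: [0.632, -0.0691, 0.1501]
tcp_rot: [1.172, 2.915, -0.0]
ft_force: [0.1, 0.4, -3.1]
gripper_width: 0.261
finger_force: 50.0
```

Request:
{"op": "step_arm", "data": {"rows": [{"dx": 0,"dy": 0,"dz": -2,"rx": 0,"ry": 0,"rz": 0,"claw": 1},{"dx": 0,"dy": 0,"dz": -4,"rx": 0,"ry": 0,"rz": 0,"claw": 1},{"dx": 0,"dy": 0,"dz": -6,"rx": 0,"ry": 0,"rz": 0,"claw": 1},{"dx": 0,"dy": 0,"dz": -8,"rx": 0,"ry": 0,"rz": 0,"claw": 1},{"dx": 0,"dy": 0,"dz": -8,"rx": 0,"ry": 0,"rz": 0,"claw": 1}]}}

```text
clock: 8.82
ee_pos: [0.632, -0.0691, 0.142]
tcp_rot: [-1.172, -2.914, 0.0]
ft_force: [-0.4, -0.5, -3.7]
gripper_width: 0.258
finger_force: 50.0
```

Prongs are 11 mm down with no contact force. Turning the ring now.

Request:
{"op": "step_arm", "data": {"rows": [{"dx": 4.1,"dy": 4.6,"dz": -1,"rx": 0,"ry": 0,"rz": 0.085,"claw": 1},{"dx": 7.8,"dy": 9.6,"dz": -1,"rx": 0,"ry": 0,"rz": 0.17,"claw": 1},{"dx": 11.0,"dy": 14.8,"dz": -1,"rx": 0,"ry": 0,"rz": 0.255,"claw": 1},{"dx": 13.8,"dy": 20.3,"dz": -1,"rx": 0,"ry": 0,"rz": 0.34,"claw": 1},{"dx": 16.1,"dy": 26.1,"dz": -1,"rx": 0,"ry": 0,"rz": 0.425,"claw": 1}]}}

```text
clock: 9.45
ee_pos: [0.648, -0.0431, 0.1412]
tcp_rot: [-0.527, -3.097, 0.001]
ft_force: [-1.4, -1.9, -2.7]
gripper_width: 0.261
finger_force: 50.0
```

Request:
{"op": "step_arm", "data": {"rows": [{"dx": 1.8,"dy": 5.9,"dz": 0,"rx": 0,"ry": 0,"rz": 0.085,"claw": 1},{"dx": 3.1,"dy": 11.9,"dz": 0,"rx": 0,"ry": 0,"rz": 0.17,"claw": 1},{"dx": 3.9,"dy": 18.1,"dz": 0,"rx": 0,"ry": 0,"rz": 0.255,"claw": 1},{"dx": 4.2,"dy": 24.2,"dz": 0,"rx": 0,"ry": 0,"rz": 0.34,"claw": 1},{"dx": 3.9,"dy": 30.4,"dz": 0,"rx": 0,"ry": 0,"rz": 0.425,"claw": 1}]}}

```text
clock: 10.07
ee_pos: [0.652, -0.0128, 0.1412]
tcp_rot: [0.138, -3.138, 0.001]
ft_force: [-1.4, -3.7, -3.5]
gripper_width: 0.259
finger_force: 50.0
```

Request:
{"op": "step_arm", "data": {"rows": [{"dx": 0,"dy": 0,"dz": 0,"rx": 0,"ry": 0,"rz": 0,"claw": 1},{"dx": 0,"dy": 0,"dz": 0,"rx": 0,"ry": 0,"rz": 0,"claw": 1}]}}

```text
clock: 10.32
ee_pos: [0.652, -0.0126, 0.1412]
tcp_rot: [0.131, -3.139, -0.0]
ft_force: [-0.6, -0.6, -3.0]
gripper_width: 0.258
finger_force: 50.0
```

```bash
python3 - <<'E'
from h import *
w=cam("wrist");s=cam("scene");t=cam("top")
z=cv2.resize(s[0][180:300,190:310],(410,420),interpolation=3)
cv2.imwrite("pics/w4.png",np.hstack([w[0][:,90:470],z]))
C=np.array([.5797,-.0195])
for n,c in(("w",w),("s",s),("t",t)):
    H,S,V=cv2.split(cv2.cvtColor(c[0],cv2.COLOR_BGR2HSV));m=((H>5)&(H<22)&(S>150)&(V>90)).astype(np.uint8)
    k,l,st,ce=cv2.connectedComponentsWithStats(m)
    for i in range(1,k):
        p=ray(c,*ce[i],.125)[:2]-C
        if st[i,4]>8 and .02<np.linalg.norm(p)<.07: print(n,st[i,4],np.linalg.norm(p),np.degrees(np.arctan2(p[1],p[0])))
E
```

```text
w 1121 0.046643351382442626 -158.5748991470882
w 816 0.048977874299162866 112.20988533045109
w 587 0.049329476024662214 -67.2040801781248
w 498 0.04875734208731234 24.258355409861846
s 51 0.045543076849665846 -159.03479447799177
s 24 0.036819539436960404 17.193944455856983
s 69 0.04540456838947977 -68.93398529974694
```

View pics/w4.png

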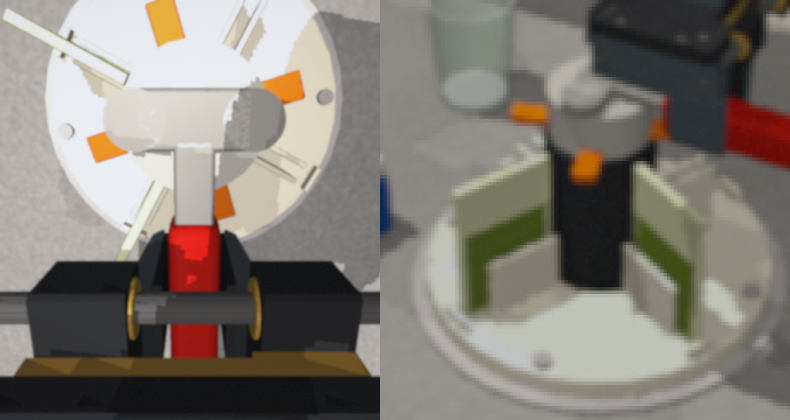

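Lugs now sit at about +22.7° against -21.8° before, a turn of roughly 0.78 rad, midway between slots. Lifting the spanner off and taking it back to the mat.

Request:
{"op": "step_arm", "data": {"rows": [{"dx": 0,"dy": 0,"dz": 5,"rx": 0,"ry": 0,"rz": 0,"claw": 1},{"dx": 0,"dy": 0,"dz": 12,"rx": 0,"ry": 0,"rz": 0,"claw": 1},{"dx": 0,"dy": 0,"dz": 22,"rx": 0,"ry": 0,"rz": 0,"claw": 1},{"dx": 0,"dy": 0,"dz": 40,"rx": 0,"ry": 0,"rz": 0,"claw": 1},{"dx": 0,"dy": -10,"dz": 65,"rx": 0,"ry": 0,"rz": 0,"claw": 1}]}}

```text
clock: 11.1
ee_pos: [0.6517, -0.0221, 0.207]
tcp_rot: [0.135, -3.138, -0.0]
ft_force: [0.0, -0.4, -3.6]
gripper_width: 0.262
finger_force: 50.0
```

Request:
{"op": "step_arm", "data": {"rows": [{"dx": -28,"dy": -54,"dz": 0,"rx": 0,"ry": 0,"rz": 0.02,"claw": 1},{"dx": -56,"dy": -107,"dz": 0,"rx": 0,"ry": 0,"rz": 0.03,"claw": 1},{"dx": -85,"dy": -160,"dz": 0,"rx": 0,"ry": 0,"rz": 0.03,"claw": 1},{"dx": -114,"dy": -214,"dz": 0,"rx": 0,"ry": 0,"rz": 0.03,"claw": 1},{"dx": -142,"dy": -267,"dz": 0,"rx": 0,"ry": 0,"rz": 0.03,"claw": 1}]}}

```text
clock: 11.72
ee_pos: [0.5091, -0.2913, 0.2071]
tcp_rot: [-0.181, 3.136, -0.001]
ft_force: [0.8, -0.8, -3.4]
gripper_width: 0.26
finger_force: 50.0
```

Request:
{"op": "step_arm", "data": {"rows": [{"dx": 0,"dy": 0,"dz": -50,"rx": 0,"ry": 0,"rz": 0,"claw": 1},{"dx": 0,"dy": 0,"dz": -100,"rx": 0,"ry": 0,"rz": 0,"claw": 1},{"dx": 0,"dy": 0,"dz": -150,"rx": 0,"ry": 0,"rz": 0,"claw": 1},{"dx": 0,"dy": 0,"dz": -180,"rx": 0,"ry": 0,"rz": 0,"claw": 1},{"dx": 0,"dy": 0,"dz": -180,"rx": 0,"ry": 0,"rz": 0,"claw": 1}]}}

```text
clock: 12.35
ee_pos: [0.5092, -0.289, 0.025]
tcp_rot: [0.181, -3.134, -0.003]
ft_force: [0.6, -0.4, -3.4]
gripper_width: 0.261
finger_force: 50.0
```

Request:
{"op": "step_arm", "data": {"rows": [{"dx": 0,"dy": 0,"dz": -6,"rx": 0,"ry": 0,"rz": 0,"claw": 1},{"dx": 0,"dy": 0,"dz": -12,"rx": 0,"ry": 0,"rz": 0,"claw": 1},{"dx": 0,"dy": 0,"dz": -17,"rx": 0,"ry": 0,"rz": 0,"claw": 1},{"dx": 0,"dy": 0,"dz": -20,"rx": 0,"ry": 0,"rz": 0,"claw": 1},{"dx": 0,"dy": 0,"dz": -20,"rx": 0,"ry": 0,"rz": 0,"claw": 1}]}}

```text
clock: 12.98
ee_pos: [0.51, -0.2895, 0.0061]
tcp_rot: [0.181, -3.136, -0.0]
ft_force: [0.1, 0.3, -3.7]
gripper_width: 0.263
finger_force: 50.0
```

Request:
{"op": "step_arm", "data": {"rows": [{"dx": 0,"dy": 0,"dz": 0,"rx": 0,"ry": 0,"rz": 0,"claw": 0.5},{"dx": 0,"dy": 0,"dz": 0,"rx": 0,"ry": 0,"rz": 0,"claw": 0.3},{"dx": 0,"dy": 0,"dz": 0,"rx": 0,"ry": 0,"rz": 0,"claw": 0.3},{"dx": 0,"dy": 0,"dz": 0,"rx": 0,"ry": 0,"rz": 0,"claw": 0.3},{"dx": 0,"dy": 0,"dz": 40,"rx": 0,"ry": 0,"rz": 0,"claw": 0.3}]}}

```text
clock: 13.6
ee_pos: [0.5086, -0.2886, 0.0446]
tcp_rot: [0.181, -3.133, -0.005]
ft_force: [-0.5, -0.9, 1.4]
gripper_width: 0.699
finger_force: 0.0
```

Request:
{"op": "step_arm", "data": {"rows": [{"dx": 0,"dy": 0,"dz": 50,"rx": 0,"ry": 0,"rz": 0,"claw": 0.3},{"dx": 0,"dy": 0,"dz": 110,"rx": 0,"ry": 0,"rz": 0,"claw": 0.3},{"dx": -30,"dy": 0,"dz": 170,"rx": 0,"ry": 0,"rz": 0,"claw": 0.3},{"dx": -60,"dy": 20,"dz": 230,"rx": 0,"ry": 0,"rz": 0,"claw": 0.3},{"dx": -80,"dy": 70,"dz": 270,"rx": 0,"ry": 0,"rz": 0,"claw": 0.3}]}}

```text
clock: 14.22
ee_pos: [0.4342, -0.2302, 0.3087]
tcp_rot: [-0.178, 3.135, -0.002]
ft_force: [0.5, 0.2, 1.4]
gripper_width: 0.697
finger_force: 0.0
```

```bash
python3 - <<'E'
from h import *
import pickle
w=cam("wrist");t=cam("top");s=cam("scene");pickle.dump((w,t,s),open("c5.pkl","wb"))
C=np.array([.5797,-.0195])
# rectified views at z=.118 0.5mm/px
def rect(c,x0,y0,z,N=400,s=.0005):
    X,Y=np.meshgrid(x0+(np.arange(N)-N/2)*s,y0+(np.arange(N)-N/2)*s)
    P=c[1]@(c[2]@np.stack([X.ravel(),Y.ravel(),0*X.ravel()+z])+c[3][:,None]);m=(P[:2]/P[2]).reshape(2,N,N).astype(np.float32)
    return cv2.remap(c[0],m[0],m[1],cv2.INTER_LINEAR)
cv2.imwrite("pics/p5.png",np.hstack([rect(t,*C,.118),rect(w,*C,.118)]))
st=sense();print(st["ee_pos"])
E
```

```text
[ 0.43483247 -0.22893948  0.30881853]
```

View pics/p5.png

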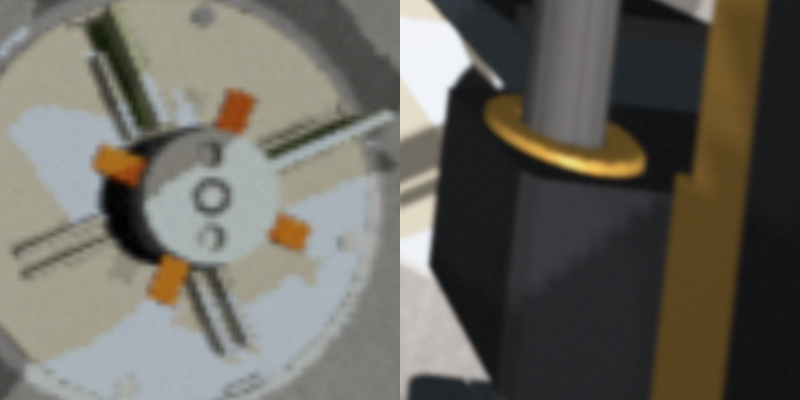

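Request:
{"op": "step_arm", "data": {"rows": [{"dx": 48,"dy": 28,"dz": 0,"rx": 0,"ry": 0,"rz": -0.1,"claw": 0.3},{"dx": 96,"dy": 56,"dz": 0,"rx": 0,"ry": 0,"rz": -0.2,"claw": 0.3},{"dx": 144,"dy": 84,"dz": 0,"rx": 0,"ry": 0,"rz": -0.3,"claw": 0.3},{"dx": 192,"dy": 112,"dz": 0,"rx": 0,"ry": 0,"rz": -0.4,"claw": 0.3},{"dx": 237,"dy": 140,"dz": 0,"rx": 0,"ry": 0,"rz": -0.497,"claw": 0.3}]}}

```text
clock: 15.0
ee_pos: [0.6736, -0.0891, 0.3046]
tcp_rot: [-0.601, -3.082, 0.0]
ft_force: [0.5, -0.6, 0.7]
gripper_width: 0.698
finger_force: 0.0
```

Request:
{"op": "step_arm", "data": {"rows": [{"dx": 0,"dy": 0,"dz": 0,"rx": 0,"ry": 0,"rz": 0,"claw": 0.3},{"dx": 0,"dy": 0,"dz": 0,"rx": 0,"ry": 0,"rz": 0,"claw": 0.3},{"dx": 0,"dy": 0,"dz": 0,"rx": 0,"ry": 0,"rz": 0,"claw": 0.3}]}}

```text
clock: 15.38
ee_pos: [0.6712, -0.0907, 0.3062]
tcp_rot: [-0.597, -3.084, 0.0]
ft_force: [0.1, 0.0, -0.3]
gripper_width: 0.703
finger_force: 0.0
```

```bash
cat >> h.py <<'E'
def rect(c,x0,y0,z,N=400,s=.0005):
    X,Y=np.meshgrid(x0+(np.arange(N)-N/2)*s,y0+(np.arange(N)-N/2)*s)
    P=c[1]@(c[2]@np.stack([X.ravel(),Y.ravel(),0*X.ravel()+z])+c[3][:,None]);m=(P[:2]/P[2]).reshape(2,N,N).astype(np.float32)
    return cv2.remap(c[0],m[0],m[1],cv2.INTER_LINEAR)
E
python3 - <<'E'
from h import *
import pickle
w=cam("wrist");pickle.dump(w,open("w6.pkl","wb"));st=sense();print(st["ee_pos"],st["tcp_rot"],-w[2].T@w[3],w[2][2])
cv2.imwrite("pics/p6.png",np.hstack([rect(w,.60,-.04,.118),cv2.resize(w[0],(400,300))[:,:].copy() if 0 else cv2.copyMakeBorder(cv2.resize(w[0],(400,300)),0,100,0,0,0)]))
E
```

```text
[ 0.67120323 -0.09071008  0.30658473] [-5.97260675e-01 -3.08412075e+00  1.59256770e-04] [ 0.59937404 -0.06218969  0.47730563] [ 0.25354514 -0.10122289 -0.96201288]
```

View pics/p6.png

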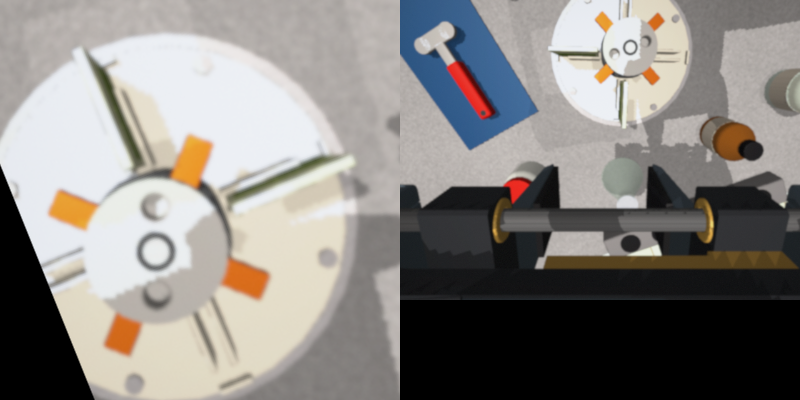

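Both panels are visible, at about -22° and -112°, and the spanner lies on the mat. I'll print lateral brightness profiles along each panel's top edge for precision.

```bash
python3 - <<'E'
from h import *
import pickle
w=pickle.load(open("w6.pkl","rb"));C=np.array([.5797,-.0195])
im=cv2.GaussianBlur(w[0],(3,3),0)
for a0 in(-22,-112):
    a=np.radians(a0);d=np.array([np.cos(a),np.sin(a)]);n=np.array([-d[1],d[0]])
    lat=np.arange(-14,14.1,1)
    print(a0,"lat",lat.astype(int))
    for r0 in(48,60,72,84,96,101,104,107,110):
        L=[]
        for y in lat:
            P=np.append(C+d*r0/1e3+n*y/1e3,.118);u,v=proj(w,P);L.append(im[int(round(v)),int(round(u))])
        L=np.array(L).astype(int);print(r0,L.mean(1).astype(int),)
    P=np.append(C+d*.073,.118);print(proj(w,P))
z=cv2.resize(rect(w,.6,-.04,.118,N=800,s=.00025)[60:460,60:800],(740,400))
cv2.imwrite("pics/p7.png",z)
E
```

```text
-22 lat [-14 -13 -12 -11 -10  -9  -8  -7  -6  -5  -4  -3  -2  -1   0   1   2   3
   4   5   6   7   8   9  10  11  12  13  14]
48 [176 166 184 208 208 174 123  90  90 112 149 194 225 237 238 234 228 221
 220 220 220 220 220 220 220 219 219 219 219]
60 [195 192 210 223 207 162 113  91 102 132 174 212 232 238 237 231 222 217
 218 219 220 220 220 220 220 219 219 219 219]
72 [198 210 225 218 180 126  91  92 113 148 192 223 234 235 230 220 207 200
 198 198 198 198 198 198 200 205 212 217 222]
84 [240 237 222 183 183 128  88  83 103 135 176 211 230 234 233 226 214 203
 198 198 198 198 198 198 199 202 208 215 221]
96 [225 225 224 221 213 197 171 143 131 152 192 222 233 233 224 203 180 166
 163 162 162 161 160 161 165 168 170 172 175]
101 [207 207 208 209 211 212 208 193 176 178 202 224 233 232 225 212 199 190
 178 163 152 144 138 136 136 135 132 131 131]
104 [172 172 173 174 175 174 172 169 171 183 204 220 225 223 211 190 172 165
 164 163 159 153 146 140 134 128 123 123 121]
107 [168 171 173 173 173 172 171 170 168 168 169 171 171 171 169 167 166 167
 168 169 169 169 169 169 170 168 163 156
[... 714 characters left out ...]
 181 134  96
  60  55  73 116 164 200 217 224 229 234 238]
96 [237 237 237 237 237 237 237 236 235 235 236 237 236 227 201 156 118 113
 139 211 227 233 236 238 238 238 238 237 236]
101 [178 186 189 192 195 196 196 195 198 211 226 237 235 225 198 167 160 179
 199 226 226 225 223 222 220 218 217 213 206]
104 [175 175 176 178 179 180 180 179 184 199 216 227 226 218 201 183 177 181
 184 184 184 185 185 184 183 182 181 180 177]
107 [173 173 175 176 178 177 177 177 177 177 176 175 175 176 177 179 180 181
 182 182 181 179 178 178 179 179 179 178 178]
110 [174 175 177 180 182 181 180 179 178 179 178 176 175 175 176 176 176 177
 177 177 177 178 179 179 179 180 180 181 182]
[240.76235348  70.03886824]
```

View pics/p7.png

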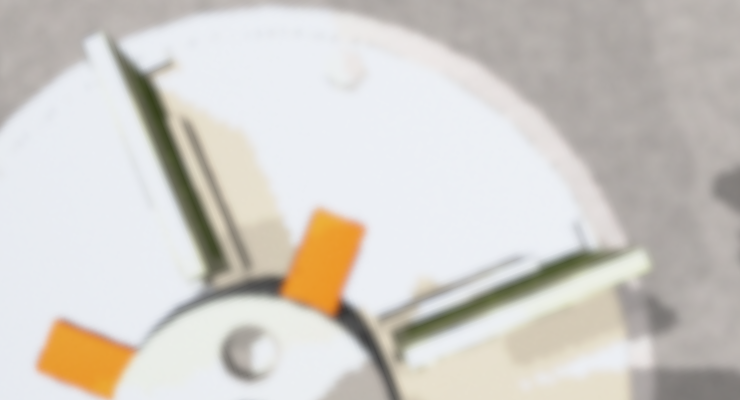

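Panel0's top centre lies 1.4 mm off the -22° line, panel1's about 1.6 mm off the -112° line, and the outer ends at r≈105.5 match the given geometry. Grasping panel0.

Request:
{"op": "step_arm", "data": {"rows": [{"dx": -20.6,"dy": 41,"dz": -40,"rx": 0,"ry": 0,"rz": 0,"claw": 0.4},{"dx": -20.6,"dy": 41,"dz": -90,"rx": 0,"ry": 0,"rz": 0,"claw": 0.4},{"dx": -20.6,"dy": 41,"dz": -140,"rx": 0,"ry": 0,"rz": 0,"claw": 0.4},{"dx": -20.6,"dy": 41,"dz": -175,"rx": 0,"ry": 0,"rz": 0,"claw": 0.4},{"dx": -20.6,"dy": 41,"dz": -175,"rx": 0,"ry": 0,"rz": 0,"claw": 0.4}]}}

```text
clock: 16.05
ee_pos: [0.6494, -0.0491, 0.1297]
tcp_rot: [-0.596, -3.08, 0.0]
ft_force: [-0.6, -0.7, 1.4]
gripper_width: 0.599
finger_force: 0.0
```

Request:
{"op": "step_arm", "data": {"rows": [{"dx": 0,"dy": 0,"dz": -15,"rx": 0,"ry": 0,"rz": 0,"claw": 0.5},{"dx": 0,"dy": 0,"dz": -30,"rx": 0,"ry": 0,"rz": 0,"claw": 0.5},{"dx": 0,"dy": 0,"dz": -43,"rx": 0,"ry": 0,"rz": 0,"claw": 0.5},{"dx": 0,"dy": 0,"dz": -43,"rx": 0,"ry": 0,"rz": 0,"claw": 0.5},{"dx": 0,"dy": 0,"dz": -43,"rx": 0,"ry": 0,"rz": 0,"claw": 0.5}]}}

```text
clock: 16.68
ee_pos: [0.6515, -0.0488, 0.0888]
tcp_rot: [0.596, 3.084, 0.0]
ft_force: [0.3, -0.6, 0.6]
gripper_width: 0.496
finger_force: 0.0
```

Request:
{"op": "step_arm", "data": {"force": 30, "rows": [{"dx": 0,"dy": 0,"dz": 0,"rx": 0,"ry": 0,"rz": 0,"claw": 1},{"dx": 0,"dy": 0,"dz": 0,"rx": 0,"ry": 0,"rz": 0,"claw": 1},{"dx": 0,"dy": 0,"dz": 0,"rx": 0,"ry": 0,"rz": 0,"claw": 1},{"dx": 0,"dy": 0,"dz": 0,"rx": 0,"ry": 0,"rz": 0,"claw": 1},{"dx": 0,"dy": 0,"dz": 0,"rx": 0,"ry": 0,"rz": 0,"claw": 1}]}}

```text
clock: 17.3
ee_pos: [0.6513, -0.0488, 0.0886]
tcp_rot: [0.596, 3.084, -0.0]
ft_force: [-0.8, 0.5, -0.4]
gripper_width: 0.064
finger_force: 30.0
```

Request:
{"op": "step_arm", "data": {"rows": [{"dx": 0,"dy": 0,"dz": 0,"rx": 0,"ry": 0,"rz": 0,"claw": 1},{"dx": 0,"dy": 0,"dz": 0,"rx": 0,"ry": 0,"rz": 0,"claw": 1}]}}

```text
clock: 17.55
ee_pos: [0.6513, -0.0488, 0.0886]
tcp_rot: [0.596, 3.084, -0.0]
ft_force: [0.1, 0.5, 1.6]
gripper_width: 0.063
finger_force: 30.0
```

Gripped at 5.8 mm. Lifting out and moving toward the rack.

Request:
{"op": "step_arm", "data": {"rows": [{"dx": 0,"dy": 0,"dz": 15,"rx": 0,"ry": 0,"rz": 0,"claw": 1},{"dx": 0,"dy": 0,"dz": 40,"rx": 0,"ry": 0,"rz": 0,"claw": 1},{"dx": 0,"dy": 0,"dz": 75,"rx": 0,"ry": 0,"rz": 0,"claw": 1},{"dx": 0,"dy": 0,"dz": 115,"rx": 0,"ry": 0,"rz": 0,"claw": 1},{"dx": 0,"dy": 0,"dz": 160,"rx": 0,"ry": 0,"rz": 0,"claw": 1}]}}

```text
clock: 18.18
ee_pos: [0.6509, -0.0487, 0.2506]
tcp_rot: [-0.596, -3.084, -0.0]
ft_force: [0.9, -0.6, -0.6]
gripper_width: 0.069
finger_force: 30.0
```

Request:
{"op": "step_arm", "data": {"rows": [{"dx": -20,"dy": 45,"dz": 0,"rx": 0,"ry": 0,"rz": -0.15,"claw": 1},{"dx": -40,"dy": 90,"dz": 0,"rx": 0,"ry": 0,"rz": -0.3,"claw": 1},{"dx": -60,"dy": 140,"dz": 0,"rx": 0,"ry": 0,"rz": -0.45,"claw": 1},{"dx": -80,"dy": 190,"dz": 0,"rx": 0,"ry": 0,"rz": -0.6,"claw": 1},{"dx": -100,"dy": 240,"dz": 0,"rx": 0,"ry": 0,"rz": -0.75,"claw": 1}]}}

```text
clock: 18.8
ee_pos: [0.5505, 0.1927, 0.2497]
tcp_rot: [1.691, 2.647, 0.001]
ft_force: [0.7, -0.1, -1.5]
gripper_width: 0.061
finger_force: 30.0
```

Request:
{"op": "step_arm", "data": {"rows": [{"dx": -16,"dy": 30,"dz": 0,"rx": 0,"ry": 0,"rz": -0.08,"claw": 1},{"dx": -31,"dy": 59,"dz": 0,"rx": 0,"ry": 0,"rz": -0.158,"claw": 1},{"dx": -31,"dy": 59,"dz": 0,"rx": 0,"ry": 0,"rz": -0.158,"claw": 1},{"dx": -31,"dy": 59,"dz": 0,"rx": 0,"ry": 0,"rz": -0.158,"claw": 1},{"dx": -31,"dy": 59,"dz": 0,"rx": 0,"ry": 0,"rz": -0.158,"claw": 1}]}}

```text
clock: 19.42
ee_pos: [0.5207, 0.2495, 0.2488]
tcp_rot: [1.889, 2.51, 0.0]
ft_force: [0.3, -1.0, -0.4]
gripper_width: 0.061
finger_force: 30.0
```

```bash
python3 - <<'E'
from h import *
import pickle
w=cam("wrist");pickle.dump(w,open("w8.pkl","wb"));st=sense();print(st["ee_pos"],st["tcp_rot"],st["finger_force"])
t=pickle.load(open("top.pkl","rb"))
cv2.imwrite("pics/p8.png",np.hstack([cv2.copyMakeBorder(cv2.resize(w[0],(400,300)),0,100,0,0,0),rect(w,.5,.335,.057,s=.0006)]))
cv2.imwrite("pics/p9.png",rect(t,.5,.335,.057,s=.0006))
E
```

```text
[0.52067691 0.2494802  0.24868573] [1.88911728e+00 2.50993309e+00 7.49313645e-05] 29.99973177909851
```

View pics/p8.png

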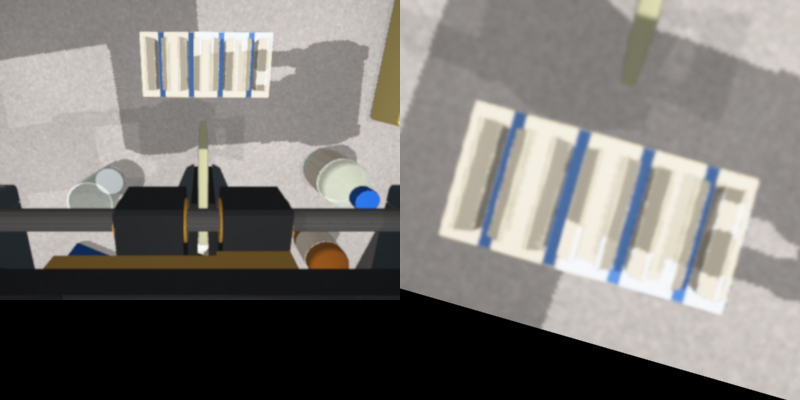

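Each slot shows a blue strip on its floor, at z = 12 mm and 96 mm long. I'll fit those in both views.

```bash
cat > rk.py <<'E'
from h import *
import pickle,sys
w=pickle.load(open("w8.pkl","rb"));t=pickle.load(open("top.pkl","rb"))
for n,c in(("w",w),("t",t)):
  for z in(.012,.0):
    H,S,V=cv2.split(cv2.cvtColor(c[0],cv2.COLOR_BGR2HSV));m=((H>100)&(H<125)&(S>90)).astype(np.uint8)
    k,l,st,ce=cv2.connectedComponentsWithStats(m)
    for i in range(1,k):
        if st[i,4]<12: continue
        q=np.array([ray(c,u,v,z)[:2] for v,u in np.argwhere(l==i)],np.float32)
        if np.linalg.norm(q.mean(0)-[.5,.335])<.12:
            e=cv2.minAreaRect(q);print(n,z,st[i,4],np.round(e[0],4),np.round(e[1],4),round(e[2],1))
  H,S,V=cv2.split(cv2.cvtColor(c[0],cv2.COLOR_BGR2HSV))
E
python3 rk.py
```

```text
w 0.012 287 [0.4332 0.3227] [0.0067 0.0924] 15.9
w 0.012 496 [0.4768 0.3348] [0.0067 0.0915] 15.5
w 0.012 465 [0.5211 0.3475] [0.0069 0.0915] 15.6
w 0.012 235 [0.5645 0.3595] [0.0073 0.0926] 16.0
w 0.0 287 [0.4313 0.3227] [0.0068 0.0951] 15.9
w 0.0 496 [0.4761 0.3351] [0.0069 0.0942] 15.5
w 0.0 465 [0.5217 0.3482] [0.0071 0.0942] 15.6
w 0.0 235 [0.5664 0.3605] [0.0075 0.0953] 16.0
t 0.012 16 [0.5748 0.32  ] [0.0069 0.0144] 16.3
t 0.012 19 [0.5305 0.3101] [0.0074 0.0191] 16.2
t 0.012 56 [0.4773 0.3337] [0.0073 0.0932] 15.5
t 0.012 70 [0.4351 0.3218] [0.0074 0.0927] 13.6
t 0.0 16 [0.5768 0.3236] [0.0069 0.0146] 16.3
t 0.0 19 [0.5321 0.3135] [0.0075 0.0193] 16.2
t 0.0 56 [0.4783 0.3374] [0.0074 0.0942] 15.5
t 0.0 70 [0.4356 0.3253] [0.0075 0.0937] 13.6
```

Request:
{"op": "step_arm", "data": {"rows": [{"dx": 1,"dy": 45,"dz": 0,"rx": 0,"ry": 0,"rz": -0.007,"claw": 1},{"dx": 1,"dy": 94,"dz": -20,"rx": 0,"ry": 0,"rz": -0.007,"claw": 1},{"dx": 1,"dy": 94,"dz": -60,"rx": 0,"ry": 0,"rz": -0.007,"claw": 1},{"dx": 1,"dy": 94,"dz": -100,"rx": 0,"ry": 0,"rz": -0.007,"claw": 1},{"dx": 1,"dy": 94,"dz": -110,"rx": 0,"ry": 0,"rz": -0.007,"claw": 1}]}}

```text
clock: 20.1
ee_pos: [0.5204, 0.3431, 0.1363]
tcp_rot: [-1.897, -2.502, 0.006]
ft_force: [-0.5, 0.4, 0.2]
gripper_width: 0.067
finger_force: 30.0
```

Request:
{"op": "step_arm", "data": {"rows": [{"dx": 0,"dy": 0,"dz": 0,"rx": 0,"ry": 0,"rz": 0,"claw": 1},{"dx": 0,"dy": 0,"dz": -10,"rx": 0,"ry": 0,"rz": 0,"claw": 1},{"dx": 0,"dy": 0,"dz": -20,"rx": 0,"ry": 0,"rz": 0,"claw": 1},{"dx": 0,"dy": 0,"dz": -30,"rx": 0,"ry": 0,"rz": 0,"claw": 1},{"dx": 0,"dy": 0,"dz": -30,"rx": 0,"ry": 0,"rz": 0,"claw": 1}]}}

```text
clock: 20.72
ee_pos: [0.5208, 0.344, 0.1076]
tcp_rot: [-1.897, -2.504, 0.002]
ft_force: [0.3, -0.3, 0.2]
gripper_width: 0.063
finger_force: 30.0
```

Request:
{"op": "step_arm", "data": {"rows": [{"dx": 0,"dy": 0,"dz": -6,"rx": 0,"ry": 0,"rz": 0,"claw": 1},{"dx": 0,"dy": 0,"dz": -12,"rx": 0,"ry": 0,"rz": 0,"claw": 1},{"dx": 0,"dy": 0,"dz": -18,"rx": 0,"ry": 0,"rz": 0,"claw": 1},{"dx": 0,"dy": 0,"dz": -22,"rx": 0,"ry": 0,"rz": 0,"claw": 1},{"dx": 0,"dy": 0,"dz": -22,"rx": 0,"ry": 0,"rz": 0,"claw": 1}]}}

```text
clock: 21.35
ee_pos: [0.5211, 0.3441, 0.0862]
tcp_rot: [-1.897, -2.504, 0.001]
ft_force: [-0.0, -0.7, 0.1]
gripper_width: 0.067
finger_force: 30.0
```

Request:
{"op": "step_arm", "data": {"rows": [{"dx": 0,"dy": 0,"dz": -2,"rx": 0,"ry": 0,"rz": 0,"claw": 1},{"dx": 0,"dy": 0,"dz": -3.5,"rx": 0,"ry": 0,"rz": 0,"claw": 1},{"dx": 0,"dy": 0,"dz": -3.5,"rx": 0,"ry": 0,"rz": 0,"claw": 1}]}}

```text
clock: 21.72
ee_pos: [0.5212, 0.3442, 0.083]
tcp_rot: [-1.897, -2.504, 0.0]
ft_force: [-0.1, 0.1, -0.2]
gripper_width: 0.066
finger_force: 30.0
```

Bottom is about at the floor. Release gently and rise.

Request:
{"op": "step_arm", "data": {"rows": [{"dx": 0,"dy": 0,"dz": -0.5,"rx": 0,"ry": 0,"rz": 0,"claw": 0.8},{"dx": 0,"dy": 0,"dz": -0.5,"rx": 0,"ry": 0,"rz": 0,"claw": 0.7},{"dx": 0,"dy": 0,"dz": -0.5,"rx": 0,"ry": 0,"rz": 0,"claw": 0.7},{"dx": 0,"dy": 0,"dz": 20,"rx": 0,"ry": 0,"rz": 0,"claw": 0.7},{"dx": 0,"dy": 0,"dz": 60,"rx": 0,"ry": 0,"rz": 0,"claw": 0.6}]}}

```text
clock: 22.35
ee_pos: [0.5204, 0.3437, 0.1424]
tcp_rot: [-1.896, -2.503, 0.005]
ft_force: [0.4, 0.3, 0.0]
gripper_width: 0.375
finger_force: 0.0
```

Request:
{"op": "step_arm", "data": {"rows": [{"dx": 0,"dy": 0,"dz": 60,"rx": 0,"ry": 0,"rz": 0,"claw": 0.4},{"dx": 5,"dy": -40,"dz": 120,"rx": 0,"ry": 0,"rz": 0,"claw": 0.4},{"dx": 10,"dy": -100,"dz": 150,"rx": 0,"ry": 0,"rz": -0.1,"claw": 0.4},{"dx": 10,"dy": -160,"dz": 150,"rx": 0,"ry": 0,"rz": -0.25,"claw": 0.4},{"dx": 10,"dy": -220,"dz": 150,"rx": 0,"ry": 0,"rz": -0.4,"claw": 0.4}]}}

```text
clock: 22.98
ee_pos: [0.5314, 0.1294, 0.2938]
tcp_rot: [2.361, 2.071, 0.002]
ft_force: [1.1, -0.1, 0.7]
gripper_width: 0.598
finger_force: 0.0
```

Request:
{"op": "step_arm", "data": {"rows": [{"dx": 5,"dy": -60,"dz": 0,"rx": 0,"ry": 0,"rz": -0.1,"claw": 0.4},{"dx": 10,"dy": -120,"dz": 0,"rx": 0,"ry": 0,"rz": -0.2,"claw": 0.4},{"dx": 18,"dy": -175,"dz": 0,"rx": 0,"ry": 0,"rz": -0.26,"claw": 0.4},{"dx": 18,"dy": -220,"dz": -50,"rx": 0,"ry": 0,"rz": -0.26,"claw": 0.4},{"dx": 18,"dy": -220,"dz": -100,"rx": 0,"ry": 0,"rz": -0.26,"claw": 0.5}]}}

```text
clock: 23.6
ee_pos: [0.5499, -0.0919, 0.1925]
tcp_rot: [2.607, 1.749, 0.003]
ft_force: [1.4, 0.4, -0.8]
gripper_width: 0.526
finger_force: 0.0
```

Request:
{"op": "step_arm", "data": {"rows": [{"dx": 0,"dy": 0,"dz": -40,"rx": 0,"ry": 0,"rz": 0,"claw": 0.5},{"dx": 0,"dy": 0,"dz": -60,"rx": 0,"ry": 0,"rz": 0,"claw": 0.5},{"dx": 0,"dy": 0,"dz": -60,"rx": 0,"ry": 0,"rz": 0,"claw": 0.5},{"dx": 0,"dy": 0,"dz": -60,"rx": 0,"ry": 0,"rz": 0,"claw": 0.5},{"dx": 0,"dy": 0,"dz": -60,"rx": 0,"ry": 0,"rz": 0,"claw": 0.5}]}}

```text
clock: 24.22
ee_pos: [0.5499, -0.089, 0.1341]
tcp_rot: [2.605, 1.753, 0.002]
ft_force: [0.0, -0.8, -0.2]
gripper_width: 0.499
finger_force: 0.0
```

Request:
{"op": "step_arm", "data": {"rows": [{"dx": -0.5,"dy": -1,"dz": -15,"rx": 0,"ry": 0,"rz": -0.006,"claw": 0.5},{"dx": -0.5,"dy": -1,"dz": -30,"rx": 0,"ry": 0,"rz": -0.006,"claw": 0.5},{"dx": -0.5,"dy": -1,"dz": -45,"rx": 0,"ry": 0,"rz": -0.006,"claw": 0.5},{"dx": -0.5,"dy": -1,"dz": -45.5,"rx": 0,"ry": 0,"rz": -0.006,"claw": 0.5},{"dx": -0.5,"dy": -1,"dz": -45.5,"rx": 0,"ry": 0,"rz": -0.006,"claw": 0.5}]}}

```text
clock: 24.85
ee_pos: [0.5488, -0.0899, 0.0874]
tcp_rot: [-2.611, -1.746, 0.0]
ft_force: [-0.2, -0.1, 0.8]
gripper_width: 0.501
finger_force: 0.0
```

Request:
{"op": "step_arm", "data": {"rows": [{"dx": 0,"dy": 0,"dz": 0,"rx": 0,"ry": 0,"rz": 0,"claw": 1},{"dx": 0,"dy": 0,"dz": 0,"rx": 0,"ry": 0,"rz": 0,"claw": 1},{"dx": 0,"dy": 0,"dz": 0,"rx": 0,"ry": 0,"rz": 0,"claw": 1},{"dx": 0,"dy": 0,"dz": 0,"rx": 0,"ry": 0,"rz": 0,"claw": 1},{"dx": 0,"dy": 0,"dz": 0,"rx": 0,"ry": 0,"rz": 0,"claw": 1}]}}

```text
clock: 25.48
ee_pos: [0.5488, -0.09, 0.0875]
tcp_rot: [2.611, 1.746, 0.0]
ft_force: [-0.9, -1.4, 1.1]
gripper_width: 0.062
finger_force: 30.0
```

Request:
{"op": "step_arm", "data": {"rows": [{"dx": 0,"dy": 0,"dz": 0,"rx": 0,"ry": 0,"rz": 0,"claw": 1},{"dx": 0,"dy": 0,"dz": 0,"rx": 0,"ry": 0,"rz": 0,"claw": 1}]}}

```text
clock: 25.72
ee_pos: [0.5488, -0.09, 0.0875]
tcp_rot: [2.611, 1.746, 0.0]
ft_force: [-0.1, -0.3, 1.9]
gripper_width: 0.062
finger_force: 30.0
```

Request:
{"op": "step_arm", "data": {"rows": [{"dx": 0,"dy": 0,"dz": 15,"rx": 0,"ry": 0,"rz": 0,"claw": 1},{"dx": 0,"dy": 0,"dz": 40,"rx": 0,"ry": 0,"rz": 0,"claw": 1},{"dx": 0,"dy": 0,"dz": 75,"rx": 0,"ry": 0,"rz": 0,"claw": 1},{"dx": 0,"dy": 0,"dz": 115,"rx": 0,"ry": 0,"rz": 0,"claw": 1},{"dx": 0,"dy": 0,"dz": 162,"rx": 0,"ry": 0,"rz": 0,"claw": 1}]}}

```text
clock: 26.35
ee_pos: [0.5481, -0.0897, 0.2514]
tcp_rot: [-2.611, -1.746, 0.001]
ft_force: [0.3, -0.2, -1.0]
gripper_width: 0.065
finger_force: 30.0
```

Request:
{"op": "step_arm", "data": {"rows": [{"dx": -14,"dy": 50,"dz": 0,"rx": 0,"ry": 0,"rz": 0.08,"claw": 1},{"dx": -28,"dy": 100,"dz": 0,"rx": 0,"ry": 0,"rz": 0.16,"claw": 1},{"dx": -42,"dy": 150,"dz": 0,"rx": 0,"ry": 0,"rz": 0.25,"claw": 1},{"dx": -56,"dy": 200,"dz": 0,"rx": 0,"ry": 0,"rz": 0.33,"claw": 1},{"dx": -70,"dy": 250,"dz": 0,"rx": 0,"ry": 0,"rz": 0.41,"claw": 1}]}}

```text
clock: 26.98
ee_pos: [0.4779, 0.1615, 0.2504]
tcp_rot: [2.198, 2.244, 0.001]
ft_force: [0.8, -0.1, -0.4]
gripper_width: 0.066
finger_force: 30.0
```

Request:
{"op": "step_arm", "data": {"rows": [{"dx": -14,"dy": 50,"dz": 0,"rx": 0,"ry": 0,"rz": 0.08,"claw": 1},{"dx": -28,"dy": 100,"dz": 0,"rx": 0,"ry": 0,"rz": 0.16,"claw": 1},{"dx": -44,"dy": 159,"dz": -20,"rx": 0,"ry": 0,"rz": 0.256,"claw": 1},{"dx": -44,"dy": 159,"dz": -60,"rx": 0,"ry": 0,"rz": 0.256,"claw": 1},{"dx": -44,"dy": 159,"dz": -90,"rx": 0,"ry": 0,"rz": 0.256,"claw": 1}]}}

```text
clock: 27.6
ee_pos: [0.4339, 0.3197, 0.1589]
tcp_rot: [-1.895, -2.506, 0.0]
ft_force: [0.5, -0.5, -1.0]
gripper_width: 0.064
finger_force: 30.0
```

Request:
{"op": "step_arm", "data": {"rows": [{"dx": 0,"dy": 0,"dz": -10,"rx": 0,"ry": 0,"rz": 0,"claw": 1},{"dx": 0,"dy": 0,"dz": -10,"rx": 0,"ry": 0,"rz": 0,"claw": 1},{"dx": 0,"dy": 0,"dz": -10,"rx": 0,"ry": 0,"rz": 0,"claw": 1}]}}

```text
clock: 27.98
ee_pos: [0.4355, 0.3193, 0.1508]
tcp_rot: [1.897, 2.503, 0.003]
ft_force: [0.0, 0.7, -0.8]
gripper_width: 0.068
finger_force: 30.0
```

Request:
{"op": "step_arm", "data": {"rows": [{"dx": -0.5,"dy": 0,"dz": -15,"rx": 0,"ry": 0,"rz": 0,"claw": 1},{"dx": -0.5,"dy": 0,"dz": -30,"rx": 0,"ry": 0,"rz": 0,"claw": 1},{"dx": -0.5,"dy": 0,"dz": -40,"rx": 0,"ry": 0,"rz": 0,"claw": 1},{"dx": -0.5,"dy": 0,"dz": -48,"rx": 0,"ry": 0,"rz": 0,"claw": 1},{"dx": -0.5,"dy": 0,"dz": -48,"rx": 0,"ry": 0,"rz": 0,"claw": 1}]}}

```text
clock: 28.6
ee_pos: [0.4339, 0.3189, 0.1008]
tcp_rot: [-1.897, -2.504, 0.002]
ft_force: [0.3, -0.1, -0.9]
gripper_width: 0.061
finger_force: 30.0
```

Request:
{"op": "step_arm", "data": {"rows": [{"dx": 0,"dy": 0,"dz": -6,"rx": 0,"ry": 0,"rz": 0,"claw": 1},{"dx": 0,"dy": 0,"dz": -12,"rx": 0,"ry": 0,"rz": 0,"claw": 1},{"dx": 0,"dy": 0,"dz": -17,"rx": 0,"ry": 0,"rz": 0,"claw": 1},{"dx": 0,"dy": 0,"dz": -20,"rx": 0,"ry": 0,"rz": 0,"claw": 1},{"dx": 0,"dy": 0,"dz": -20,"rx": 0,"ry": 0,"rz": 0,"claw": 1}]}}

```text
clock: 29.22
ee_pos: [0.4344, 0.3191, 0.0815]
tcp_rot: [1.897, 2.504, 0.0]
ft_force: [-0.2, -0.5, 1.1]
gripper_width: 0.063
finger_force: 30.0
```

Request:
{"op": "step_arm", "data": {"rows": [{"dx": 0,"dy": 0,"dz": 0,"rx": 0,"ry": 0,"rz": 0,"claw": 0.8},{"dx": 0,"dy": 0,"dz": 0,"rx": 0,"ry": 0,"rz": 0,"claw": 0.7},{"dx": 0,"dy": 0,"dz": 0,"rx": 0,"ry": 0,"rz": 0,"claw": 0.7},{"dx": 0,"dy": 0,"dz": 20,"rx": 0,"ry": 0,"rz": 0,"claw": 0.7},{"dx": 0,"dy": 0,"dz": 60,"rx": 0,"ry": 0,"rz": 0,"claw": 0.6}]}}

```text
clock: 29.85
ee_pos: [0.4334, 0.3186, 0.141]
tcp_rot: [-1.897, -2.503, 0.005]
ft_force: [0.7, 0.7, -0.1]
gripper_width: 0.376
finger_force: 0.0
```

Request:
{"op": "step_arm", "data": {"rows": [{"dx": 0,"dy": 0,"dz": 60,"rx": 0,"ry": 0,"rz": 0,"claw": 0.4},{"dx": 5,"dy": -40,"dz": 120,"rx": 0,"ry": 0,"rz": 0,"claw": 0.4},{"dx": 10,"dy": -90,"dz": 150,"rx": 0,"ry": 0,"rz": 0,"claw": 0.4},{"dx": 10,"dy": -90,"dz": 150,"rx": 0,"ry": 0,"rz": 0,"claw": 0.4},{"dx": 10,"dy": -90,"dz": 150,"rx": 0,"ry": 0,"rz": 0,"claw": 0.4}]}}

```text
clock: 30.48
ee_pos: [0.4442, 0.229, 0.2913]
tcp_rot: [-1.898, -2.503, -0.0]
ft_force: [-0.4, -0.1, 0.5]
gripper_width: 0.601
finger_force: 0.0
```

```bash
python3 - <<'E'
from h import *
w=cam("wrist");s=cam("scene");st=sense();print(st["ee_pos"],st["finger_force"])
cv2.imwrite("pics/p10.png",np.vstack([np.hstack([cv2.resize(w[0],(400,300)),cv2.resize(s[0][130:220,230:350],(400,300),interpolation=3)]),np.hstack([cv2.resize(s[0],(400,300)),cv2.resize(cam("top")[0],(400,300))])]))
E
```

```text
[0.4437643  0.22960777 0.29043137] 0.0
```

View pics/p10.png

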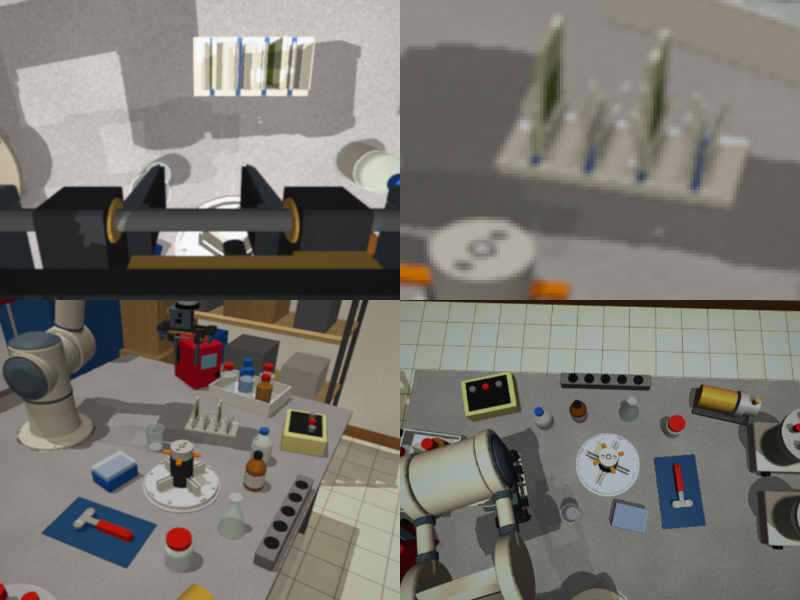

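Both panels stand in separate slots, the spanner lies on the mat, and the ring is open. Last, a numeric check of how deep the panels sit and where the spanner is.

```bash
python3 - <<'E'
from h import *
s=cam("scene");t=cam("top")
C=np.array([.4989,.3411]);u=np.array([.9629,.2698]);v=np.array([-.2698,.9629])
for x in(-.0675,.0225):
    for z in(.112,.118,.13): print(x,z,[proj(s,np.append(C+u*x+v*y,z)).round(1) for y in(-.033,.033)])
H,S,V=cv2.split(cv2.cvtColor(t[0],cv2.COLOR_BGR2HSV))
m=(((H<8)|(H>172))&(S>150));m[:200]=0;m[330:]=0;m[:,:345]=0;m[:,435:]=0
e=cv2.minAreaRect(np.array([ray(t,a,b,.029)[:2] for b,a in np.argwhere(m)],np.float32));print(e)
g=s[0][130:175,268:315];g=cv2.cvtColor(g,cv2.COLOR_BGR2GRAY)
for c in(5,6,7,8,9,10,11,36,37,38,39,40,41,42):print(268+c,g[:22,c])
E
```

```text
-0.0675 0.112 [array([272.1, 144.6]), array([278.1, 133.9])]
-0.0675 0.118 [array([272.1, 142.6]), array([278.1, 131.9])]
-0.0675 0.13 [array([272.3, 138.6]), array([278.3, 128. ])]
0.0225 0.112 [array([304.9, 149.4]), array([309.7, 138.3])]
0.0225 0.118 [array([305.1, 147.4]), array([309.9, 136.3])]
0.0225 0.13 [array([305.4, 143.3]), array([310.2, 132.4])]
((0.5333699584007263, -0.2854931950569153), (0.10281828045845032, 0.02677668258547783), 6.895466327667236)
273 [135 134 135 135 136 136 137 137 138 139 141 141 141 134 125 114 106 103
 102 101  99  98]
274 [135 134 135 136 135 137 141 143 141 141 138 134 128 116 102  95  93  91
  91  90  89  86]
275 [134 134 135 136 138 146 156 157 146 137 129 117 106  96  88  87  87  87
  87  84  80  72]
276 [134 134 135 138 149 163 172 166 143 123 108  95  89  88  85  87  86  84
  81  74  67  58]
277 [134 135 134 141 155 169 168 153 126 104  96  92  91  93  95  94  93  88
  83  77  75  73]
278 [134 134 135 138 148 156 147 131 114 109 108 107 110 113 115 115 115 110
 108 106 107 108]
279 [133 135 135 137 137 137 133 128 125 126 127 126 128 132 132 133 132 131
 131 130 130 131]
304 [136 136 136 136 136 136 137 136 132 127 129 133 136 136 136 140 144 145
 140 132 125 123]
305 [136 135 136 136 137 135 136 136 134 131 129 132 134 135 141 154 162 160
 147 132 121 115]
306 [136 137 136 135 137 136 136 136 136 134 133 134 134 136 149 167 175 165
 141 123 110 103]
307 [136 136 136 137 136 136 136 136 137 142 146 145 139 138 148 163 162 146
 118 101  94  91]
308 [136 136 136 136 136 136 136 137 142 156 161 154 141 131 130 134 126 109
  96  90  89  90]
309 [136 137 136 136 136 136 136 137 148 165 165 146 130 117 107 108 103  98
  99 100 102 102]
310 [136 136 136 136 136 136 135 136 145 158 152 131 119 115 114 116 117 117
 119 121 122 122]
```

The panel tops match z = 0.112 (bottoms on the slot floors), and the handle lies well inside the mat. Handing in.

```bash
python3 -c "
from workcell import hand_in
print(hand_in())"
```

```text
the job is handed in; nothing more can be done
None
```

The job is handed in with no verdict returned: the ring was turned open by about 0.78 rad, both panels present stand on the floors of their own rack slots, the spanner lies prongs down on the mat, and the last pictures showed no bystander disturbed.

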